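# Refit the matching covers on two column heaters

## Robot

A 7-joint arm with a two-finger parallel gripper is mounted at the origin on the work surface. World frame = base frame: x ahead of the robot, y to its left, z up, the work surface at z = 0. Lengths are in m, angles in rad, forces in N, time in s.
With the tool pointing down it reaches from about 0.425 to 0.875 m from the base axis. Payload 4.7 kg.
Tool frame: the origin (TCP) lies at the very end of the fingers, on their centre line; the grasp point (between the pads) lies 19 mm behind it; x points along the fingers, z is the direction in which the jaws open and shut, and the axes are right-handed (so a half turn about x gives the same grasp; the last joint's range is limited). The gripper opens to 87 mm and grips with 3 to 60 N. Pads are 19 mm wide; open, the fingers measure 117 mm over their backs; the gripper's body (75 mm by 190 mm) begins 51 mm behind the grasp point.
Start: joints at [1.265, 0.321, -0.07, 1.45, 0.023, 1.371, -0.057], TCP at [0.204, -0.617, 0.223] pointing down, gripper open.
Joint ranges: [-2.86, 2.86], [-0.3, 2.09], [-1.38, 1.24], [0.06, 2.45], [-1.56, 4.7], [0.09, 2.05], [-2.69, 2.69]. Speed limits (rad/s): [2.57, 2.57, 3.14, 3.14, 3.14, 3.14, 3.14].

## Interface

Orientations are given as a rotation vector (axis times angle).
In Python, from bench import telemetry, viewer, workorder gives the robot as it stands.
- The arm moves only by the shell command python3 -m creep 'ROWS' [FORCE]. ROWS is JSON, a list of rows, each an object of numbers: "fingers": the opening, from 0 (shut) to 1 (fully open); "x", "y", "z": the shift along the tool's x, y, z in units of 40 mm (1.0 is 40 mm); "twist": the turn about the tool's x in units of 5 degrees (1.0 is 5 degrees). In form: [{"fingers": .., "x": .., "y": .., "z": .., "twist": ..}, ...]. A call has 1 to 20 rows; each row is the pose to reach, as a shift and turn from the pose commanded when the call began, along the tool's axes at that moment; what a row does not reach only later rows make up. A row lasts 1/12 s, in which the tool goes at most 41.7 mm and 7.16 degrees, less where a joint would pass 70% of its speed; a pose out of reach is approached as far as the arm can. A call with a gripper value outside its range is refused whole. The fingers move at their own pace and stop on an object; FORCE is the grip in N (left out, the last holds). Time passes only in rows, so rows that repeat a pose let the fingers close. It gives the time, the measured TCP pose, the force and the opening at its end, in the units of the state.
- telemetry.get_state(): the state, without advancing time (a new reading comes with each control period).
- viewer.get_image(name): name is "side" or "top"; returns a dict with "pixels" (400x640x3 uint8, red, green, blue), "z_map" (400x640 float32, m along the optical axis (not along the pixel's ray), 0 where there is no reading), "K" (3x3 intrinsics, pixels), "dist_coeffs" ([k1, k2, p1, p2, k3] as OpenCV has them; the pictures are not rectified), "xyz" and "attitude" of the camera in the world. Camera axes: x right, y up, looking along -z (the intrinsics and any distortion apply to the point x, -y, -z); pixel columns grow to the right and rows downward; lengths in m; the calibration is good to about 2 mm. A picture is of the moment at which its call begins.
- workorder.close_job(): hands the job in, once; it reports no verdict.
The state is a dict: "time": time; "joint_positions": joint angles; "qd": joint speeds; "joint_torque": joint torques, N m; "position": TCP position; "tool_rot": TCP orientation; "ft_force": force on the tool from outside, world axes, zero at the start; "torque": the same for the moment, N m; "grip_width": opening from 0.0 (shut) to 1.0 (fully open).
Only numpy, scipy, OpenCV 4.12 (cv2) and the standard library are available. Lean on these libraries where they do the work, as an engineer would, in place of code of your own. Each camera call takes 0.05 s, during which the arm holds its last target.

## Task

Two column heaters stand open on their sloping stands; fit each one with the cover of its own length: tuck the cover's tongue fully under the keeper bar at the low end, then press the other end down until its lip snaps under the roller and the cover lies flush. Do not force anything, and leave the spare cover (the middle length), the two bottles and the spanner where they are.

Things in the scene. Friction and masses are not known exactly. Their poses are not given: they have to be found in the camera images.
- mid_short (a point): centre (half-way up the body) of the short cover: white half shell, 100 mm long, 44 wide, 18 high, flat sides, 126 long overall. x runs along it from the tongue to the latch lip, z out of its top. Lies top up on its rib, this point 14 mm above the bench. Rib: centred under the body, 24 mm wide, 84 long, 5 deep. 150 to 310 g.
- mid_long (a point): centre (half-way up the body) of the long cover: white half shell, 160 mm long, 44 wide, 18 high, flat sides, 186 long overall. x runs along it from the tongue to the latch lip, z out of its top. Lies top up on its rib, this point 14 mm above the bench. Rib: centred under the body, 24 mm wide, 144 long, 5 deep. 150 to 310 g.
- mid_spare (a point): centre (half-way up the body) of the spare cover: white half shell, 130 mm long, 44 wide, 18 high, flat sides, 156 long overall. x runs along it from the tongue to the latch lip, z out of its top. Lies top up on its rib, this point 14 mm above the bench. Rib: centred under the body, 24 mm wide, 114 long, 5 deep. 150 to 310 g. Fits neither heater; stays where it lies.
- tongue_short (a point): middle of the free end of the short cover's steel tongue (28 mm wide, 5 thick, underside level with the body's), which sticks out 18 mm at the body's -x end: 68 mm from the cover's centre along -x, 6.5 mm below it. A steel lip (24 mm wide, 7 thick, underside level with the body's) sticks out 8 mm at the +x end
- tongue_long (a point): middle of the free end of the long cover's steel tongue (28 mm wide, 5 thick, underside level with the body's), which sticks out 18 mm at the body's -x end: 98 mm from the cover's centre along -x, 6.5 mm below it. A steel lip (24 mm wide, 7 thick, underside level with the body's) sticks out 8 mm at the +x end
- home_short (a point): where the centre of the short cover comes when home on the short heater, and its axes then: x up the 25 degree slope from the keeper to the roller, z square out of it. Heater: fixed aluminium trough, open, rim 9 mm below this point along z, 100 mm long, 38 wide over the walls; channel between them 28 mm wide; a steel column lies in it, its top 7.5 mm below the rim
- home_long (a point): where the centre of the long cover comes when home on the long heater, and its axes then: x up the 25 degree slope from the keeper to the roller, z square out of it. Heater: fixed aluminium trough, open, rim 9 mm below this point along z, 160 mm long, 38 wide over the walls; channel between them 28 mm wide; a steel column lies in it, its top 7.5 mm below the rim
- slot_short (a point): where the tongue's free end comes in the short heater's keeper (low end): a landing level with the rim runs 19 mm out beyond it, to a back wall 1 mm past this point. The bar crosses over the landing's last 8 mm, its underside 7.5 mm above it, its top 14.5 mm; side cheeks 32 mm apart run 2 to 30 mm beyond the rim, 13.5 mm high. Axes as the heater's
- slot_long (a point): where the tongue's free end comes in the long heater's keeper (low end): a landing level with the rim runs 19 mm out beyond it, to a back wall 1 mm past this point. The bar crosses over the landing's last 8 mm, its underside 7.5 mm above it, its top 14.5 mm; side cheeks 32 mm apart run 2 to 30 mm beyond the rim, 13.5 mm high. Axes as the heater's
- heater_short: the short heater; origin mid seat plane (rim level), 9 mm below home, axes as home. Catch at its high end: free-turning steel roller, 12 mm diameter, 26 wide, axis across the slope 60 mm along +x and 12.6 mm above the rim; sprung, yields up to 8 mm up the slope. About 6 to 10 N down on the lip drives it past and under. Behind it, from 74 mm, a 20 mm high housing
- heater_long: the long heater; origin mid seat plane (rim level), 9 mm below home, axes as home. Catch at its high end: free-turning steel roller, 12 mm diameter, 26 wide, axis across the slope 90 mm along +x and 12.6 mm above the rim; sprung, yields up to 8 mm up the slope. About 6 to 10 N down on the lip drives it past and under. Behind it, from 104 mm, a 20 mm high housing
- cover_short: the short cover; origin in the plane of the body's underside, 9 mm below its centre; axes as the cover's
- cover_long: the long cover; origin in the plane of the body's underside, 9 mm below its centre; axes as the cover's
- amber_bottle: amber glass solvent bottle with a white cap, 86 mm wide, 170 mm high, origin at its foot; a bystander
- clear_bottle: clear glass bottle with a blue cap, 70 mm wide, 140 mm high, origin at its foot; a bystander
- spanner: steel spanner, 160 mm long, lying on the bench, origin under its middle; a bystander
Not all that is in view belongs to the job. What is shaped like the cover_short but orange or red is not meant.

How it is judged:
At the end, for the whole second after the job is handed in: Each cover is home on the heater of its own length, top up and at rest: centre within 4 mm of its home point, tongue end within 5 mm of its place under the bar, flush with the slope within 0.045 rad (so caught under the roller). The spare cover is within 20 mm of where it was (distance between mid_short and home_short below 0.004 m and distance between tongue_short and slot_short below 0.005 m and angle between the z axis of mid_short and the z axis of home_short, either way round below 0.045 rad and angle between each of mid_short, mid_long's own z axis and vertical below 0.8 rad and linear speed of each of cover_short, cover_long below 0.02 m/s and distance between mid_long and home_long below 0.004 m and distance between tongue_long and slot_long below 0.005 m and angle between the z axis of mid_long and the z axis of home_long, either way round below 0.045 rad and distance of mid_spare from where it was at the start of the episode below 0.02 m); the robot touches nothing.
It fails at once if the spare cover was moved by more than 20 mm (distance of mid_spare from where it was at the start of the episode above 0.02 m).
It fails at once if a bottle or the spanner was moved by more than 20 mm (distance of any of amber_bottle, clear_bottle, spanner from where it was at the start of the episode above 0.02 m).
It fails at once if a cover was forced: pressed against a heater with more than 110 N (contact force between any of cover_short, cover_long and heater_short above 110 N or contact force between any of cover_short, cover_long and heater_long above 110 N).
It also fails if it takes over 64 s, if anything falls off the work surface, if the arm or the gripper's body presses on something with over 40 N, if the wrist force passes 120 N, or if a joint passes its speed limit or range.

## Working session

There is one attempt and no reset: what is moved stays moved. The work goes in short steps, Python scripts to look and compute and a shell command to move; the robot and the scene stay as the last step left them, time stands still between calls to the robot, and variables do not carry over. Pictures are saved under pics/ and viewed, and the job is handed in when it is done.

```bash
mkdir -p pics; ls; cat > h.py <<'E'
import numpy as np, cv2
from scipy.spatial.transform import Rotation as R
from bench import telemetry, viewer, workorder
def cam(n):
    d=viewer.get_image(n); return d
def Rc(d):
    a=np.array(d["attitude"],float)
    return R.from_rotvec(a).as_matrix() if a.shape==(3,) else (R.from_quat(a).as_matrix() if a.shape==(4,) else a)
def cloud(d):
    h,w=d["z_map"].shape
    u,v=np.meshgrid(np.arange(w),np.arange(h))
    p=cv2.undistortPoints(np.stack([u,v],-1).reshape(-1,1,2).astype(np.float64),np.array(d["K"],float),np.array(d["dist_coeffs"],float)).reshape(h,w,2)
    z=d["z_map"].astype(float)
    P=np.stack([p[...,0]*z,-p[...,1]*z,-z],-1)
    W=P@Rc(d).T+np.array(d["xyz"])
    W[z<=0]=np.nan
    return W
E
python3 - <<'E'
from h import *
s=telemetry.get_state(); print(s)
for n in("side","top"):
    d=cam(n); cv2.imwrite(f"pics/{n}0.png",np.ascontiguousarray(d["pixels"][:,:,::-1]))
    np.savez(f"{n}0.npz",**{k:np.array(v) for k,v in d.items()})
    print(n,d["K"],d["dist_coeffs"],d["xyz"],d["attitude"])
E
```

```text
pics
{'time': 0.0, 'joint_positions': array([ 1.26509606,  0.3218429 , -0.07006637,  1.45169221,  0.0226033 ,
        1.37080901, -0.05690394]), 'qd': array([ 5.14890337e-04, -1.00978911e-03,  1.07621956e-03,  7.40645278e-04,
       -1.16239343e-03,  1.90977541e-03, -7.75225818e-05]), 'joint_torque': array([ 4.72450229e-04, -4.91272223e+01, -4.03216789e-01, -3.12531924e+01,
       -6.39332389e-02,  4.34238883e-02,  1.49043758e-04]), 'position': array([ 0.20410649, -0.61652491,  0.22143982]), 'tool_rot': array([ 0.97157452,  1.34538887, -0.96981653]), 'ft_force': array([ 0.67109693,  0.174381  , -1.69626227]), 'torque': array([-0.04344195, -0.02898622, -0.00604294]), 'grip_width': 0.9995821273482359}
side [[435.60814684   0.         326.10117308]
 [  0.         435.60814684 203.16593421]
 [  0.           0.           1.        ]] [-0.04294906  0.          0.          0.          0.        ] [0.24359203 0.70077277 0.95402099] [ 0.16432997 -0.97012689 -2.62433718]
top [[427.70257978   0.         322.31322915]
 [  0.         427.70257978 201.13090289]
 [  0.           0.           1.        ]] [-0.09787062  0.          0.          0.          0.        ] [ 0.4283592  -0.00154991  1.3355822 ] [ 0.05586673 -0.04708429 -1.56287049]
```

View pics/top0.png

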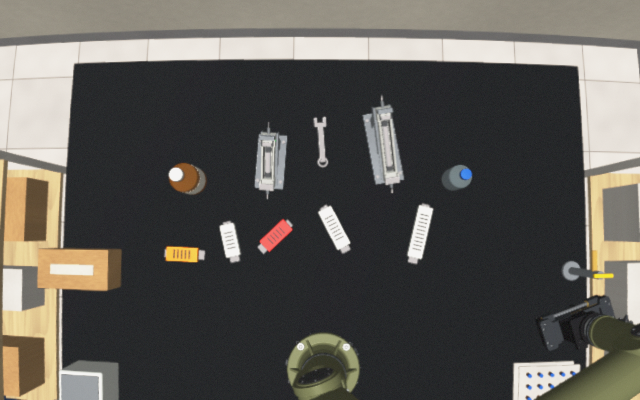

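View pics/side0.png

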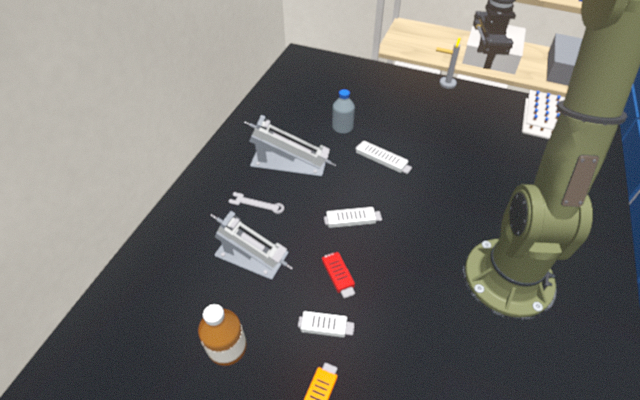

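```bash
python3 - <<'E'
import numpy as np,cv2
from h import cloud
for n,boxes in (("top",[(220,110,300,270),(350,90,450,270)]),("side",[(190,195,360,345),(230,105,420,235)])):
    d={k:v for k,v in np.load(n+"0.npz").items()}
    im=d["pixels"][:,:,::-1]
    ims=[]
    for (a,b,c,e) in boxes:
        ims.append(cv2.resize(im[b:e,a:c],None,fx=4,fy=4,interpolation=cv2.INTER_CUBIC)[:600])
    if n=="top":
        cv2.imwrite("pics/topcrop.png",np.hstack([ims[0],ims[1]])[:600,:800])
    else:
        cv2.imwrite("pics/sidecropA.png",ims[0]);cv2.imwrite("pics/sidecropB.png",ims[1])
    W=cloud(d); np.save(n+"W.npy",W)
    for (u,v) in ([(230,241),(334,228),(420,233),(268,160),(383,145),(184,178),(457,178)] if n=="top" else [(325,323),(352,217),(383,156)]): print(n,u,v,W[v,u].round(4))
    bench=(abs(W[...,2])<.02)&(d["pixels"].sum(-1)<120)&(W[...,0]>.3)&(W[...,0]<.9)&(abs(W[...,1])<.5)
    P=W[bench]; A=np.c_[P[:,:2],np.ones(len(P))]; print(np.linalg.lstsq(A,P[:,2],rcond=None)[0], P[:,2].std())
E
```

```text
top 230 241 [0.3897 0.2888 0.025 ]
top 334 228 [ 0.4323 -0.0303  0.0245]
top 420 233 [ 0.4185 -0.2947  0.024 ]
top 268 160 [0.634  0.1696 0.0686]
top 383 145 [ 0.6768 -0.1717  0.0938]
top 184 178 [0.5702 0.4001 0.1388]
top 457 178 [ 0.5793 -0.3861  0.1078]
[-6.61623614e-04  5.96116353e-04  8.40768908e-05] 0.0027671229258446495
side 325 323 [0.3913 0.2912 0.0228]
side 352 217 [ 0.4315 -0.0256  0.0222]
side 383 156 [ 0.4164 -0.2833  0.0291]
[ 0.00117523 -0.018465    0.00890957] 0.0014656680405999041
```

View pics/topcrop.png

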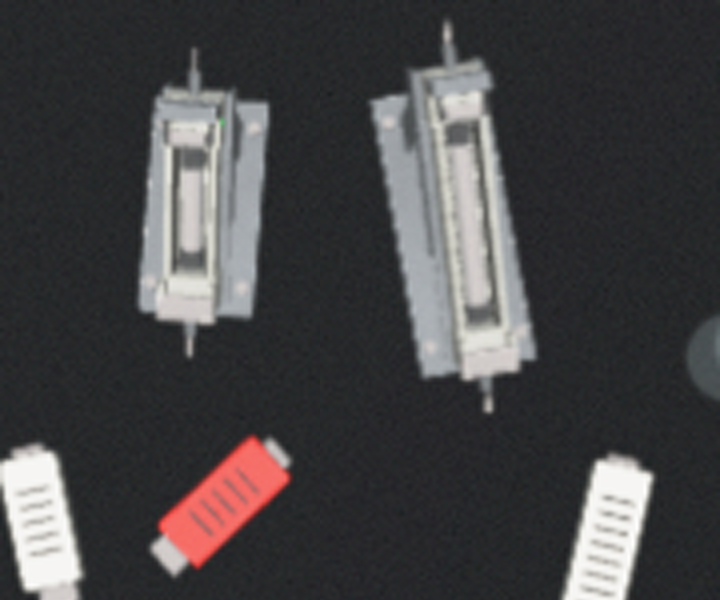

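View pics/sidecropA.png

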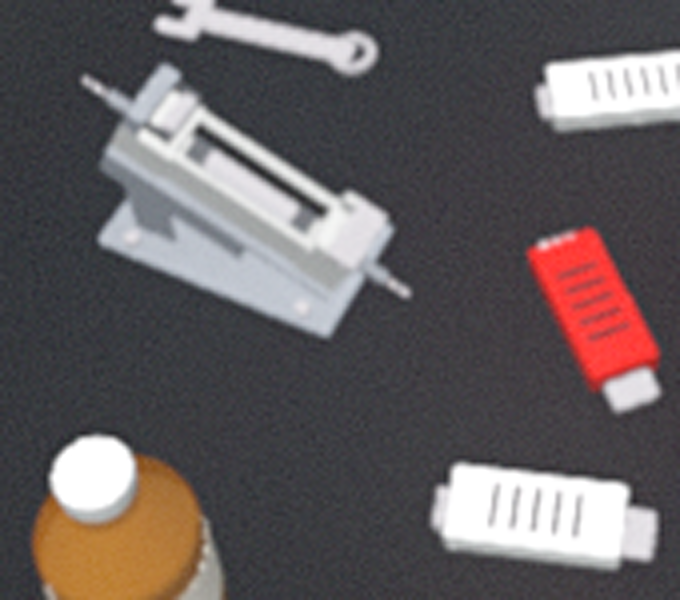

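View pics/sidecropB.png

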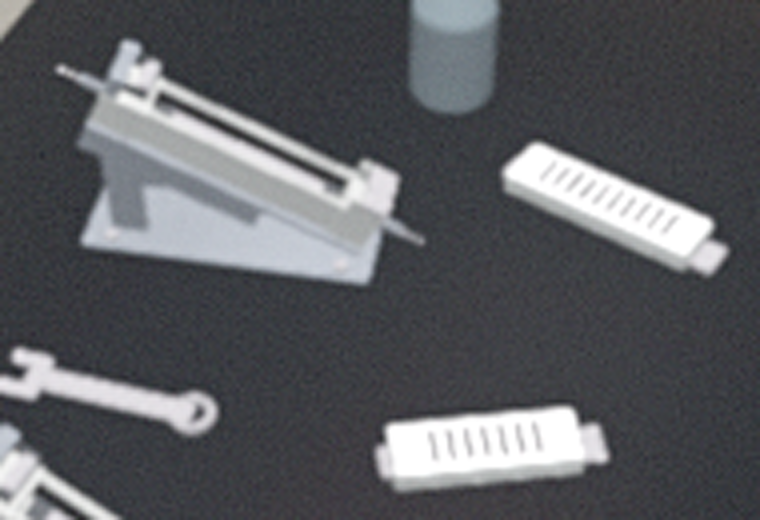

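```bash
python3 - <<'E'
import numpy as np,cv2
def crop(n,a,b,c,e,s,name):
    im=np.load(n+"0.npz")["pixels"][:,:,::-1][b:e,a:c]
    im=cv2.resize(im,None,fx=s,fy=s,interpolation=cv2.INTER_CUBIC)
    for i in range(0,c-a,10):
        cv2.line(im,(i*s,0),(i*s,6),(0,255,255),1); cv2.putText(im,str(a+i),(i*s+2,18),0,.4,(0,255,255),1)
    for j in range(0,e-b,10):
        cv2.line(im,(0,j*s),(6,j*s),(0,255,255),1); cv2.putText(im,str(b+j),(8,j*s+5),0,.4,(0,255,255),1)
    cv2.imwrite("pics/"+name,im)
crop("top",245,125,295,200,8,"ts.png")
crop("top",355,95,410,197,6,"tl.png")
crop("side",205,205,295,280,8,"ss.png")
crop("side",240,112,340,180,8,"sl.png")
E
```

```text
(no output)
```

View pics/ts.png

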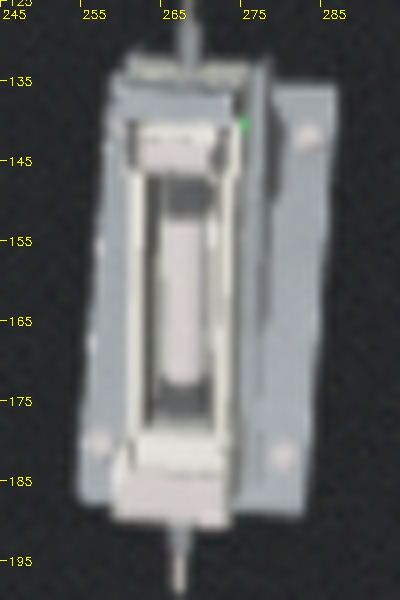

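View pics/tl.png

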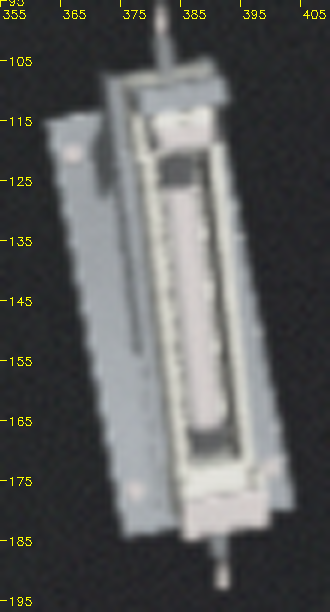

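View pics/ss.png

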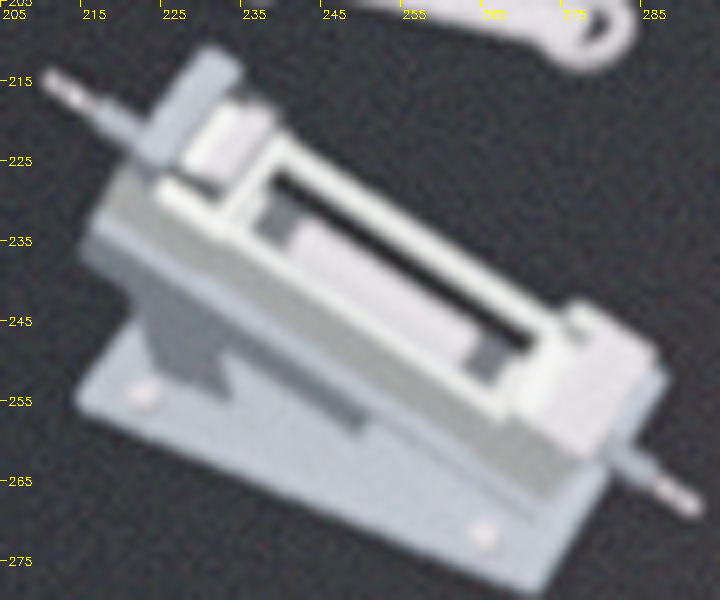

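View pics/sl.png

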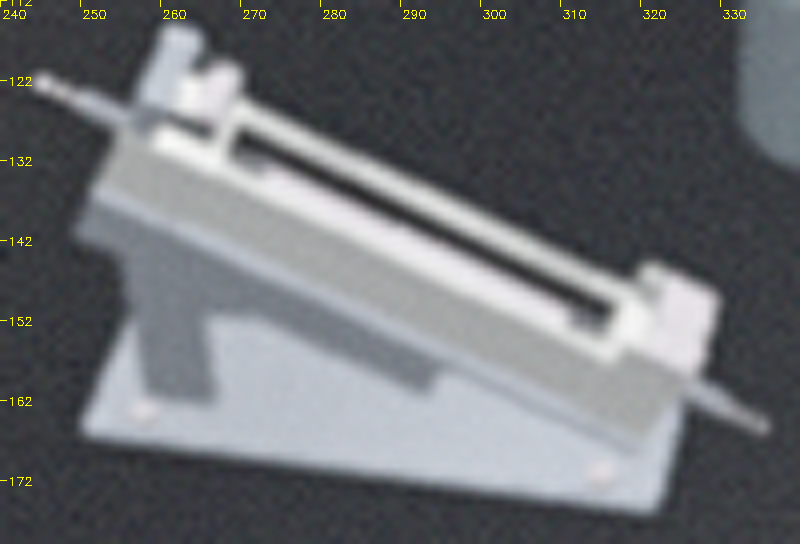

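```bash
cat > fit.py <<'E'
import numpy as np,cv2
from scipy.optimize import least_squares
from scipy.spatial.transform import Rotation as R
from h import Rc
D={n:dict(np.load(n+"0.npz")) for n in("top","side")}
off={'ts':("top",245,125,8),'tl':("top",355,95,6),'ss':("side",205,205,8),'sl':("side",240,112,8)}
def px(k,c):
    n,a,b,s=off[k]; return np.array([(c[0]+.5)/s-.5+a,(c[1]+.5)/s-.5+b])
def hT(p): # x,y,z,yaw -> R,t
    return R.from_euler('ZY',[p[3],-np.deg2rad(25)]).as_matrix(),p[:3]
def proj(n,W,corr):
    d=D[n]; Rm=R.from_rotvec(corr[:3]).as_matrix()@Rc(d); t=d["xyz"]+corr[3:]
    C=(np.atleast_2d(W)-t)@Rm; C=C*[1,-1,-1]
    return cv2.projectPoints(C.reshape(-1,1,3),np.zeros(3),np.zeros(3),d["K"],d["dist_coeffs"])[0].reshape(-1,2)
# lines: (crop,heater, A,B model mm, pick)
L=[]
def add(k,A,B,*pk):
    for c in pk:L.append((k,np.array(A)/1e3,np.array(B)/1e3,px(k,c)))
for k,h,pk in(('ts',50,dict(li=[(144,200),(144,400)],ri=[(218,200),(212,400)],lo=[(131,200),(128,400)],ro=[(239,200),(234,400)],bar=[(150,469),(200,469)],rl=[(137,152)],rr=[(208,152)],rc=[(172,152)],hs=[(170,121)])),
 ('tl',80,dict(li=[(153,170),(187,450)],ri=[(218,200),(242,450)],lo=[(141,170),(174,430)],ro=[(224,160),(252,440)],bar=[(200,495),(250,490)],rl=[(155,136)],rr=[(212,128)],rc=[(184,132)],hs=[(180,107)])),
 ('ss',50,dict(lo=[(250,257),(480,404)],ro=[(300,134),(560,304)],ri=[(300,182),(520,322)],bar=[(556,345)])),
 ('sl',80,dict(lo=[(200,170),(600,357)],ro=[(270,108),(620,280)],ri=[(260,138),(590,296)],bar=[(640,308)]))):
    for nm,y in(('li',14),('ri',-14),('lo',19),('ro',-19)):
        if nm in pk: add(k,(-h,y,0),(h,y,0),*pk[nm])
    add(k,(-h-11,-16,14.5),(-h-11,16,14.5),*pk['bar'])
    if 'rl' in pk:
        add(k,(h+4,13,12.6),(h+16,13,12.6),*pk['rl']);add(k,(h+4,-13,12.6),(h+16,-13,12.6),*pk['rr'])
        add(k,(h+10,-13,12.6),(h+10,13,12.6),*pk['rc'])
def res(v,full=False):
    P={'s':v[:4],'l':v[4:8]}; C={'top':v[8:14],'side':v[14:20]}
    r=[]
    for k,A,B,p in L:
        Rm,t=hT(P[k[1]]); n=off[k][0]
        a,b=proj(n,np.stack([Rm@A+t,Rm@B+t]),C[n]); e=(b-a)/np.linalg.norm(b-a)
        r.append(e[0]*(p-a)[1]-e[1]*(p-a)[0])
    if full:return r
    return np.r_[np.array(r)/.5, v[8:11]/.002,v[11:14]/.002,v[14:17]/.004,v[17:20]/.002]
if __name__=="__main__":
    v0=np.r_[.63,.17,.07,0.05,.68,-.17,.09,-.1+.2,np.zeros(12)]
    s=least_squares(res,v0,loss='soft_l1'); v=s.x
    np.save("fit.npy",v)
    print(v[:4].round(4),v[4:8].round(4)); print(v[8:14].round(4),v[14:].round(4))
    cov=np.linalg.inv(s.jac.T@s.jac); print((np.sqrt(np.diag(cov))[:8]).round(4))
    for (k,A,B,p),r in zip(L,res(v,True)): print(k,(A*1e3).round(),(B*1e3).round(),round(r,2))
E
python3 fit.py
```

```text
[ 0.6268  0.1714  0.0845 -0.0465] [ 0.6751 -0.1841  0.0957  0.183 ]
[ 0.0007 -0.0009 -0.      0.0007  0.0004 -0.    ] [-0.0015  0.0022 -0.0025 -0.0007 -0.0004  0.    ]
[0.0034 0.0031 0.0072 0.0139 0.0037 0.0038 0.0081 0.008 ]
ts [-50.  14.   0.] [50. 14.  0.] 0.19
ts [-50.  14.   0.] [50. 14.  0.] 0.14
ts [-50. -14.   0.] [ 50. -14.   0.] -0.06
ts [-50. -14.   0.] [ 50. -14.   0.] -0.67
ts [-50.  19.   0.] [50. 19.  0.] 0.26
ts [-50.  19.   0.] [50. 19.  0.] -0.2
ts [-50. -19.   0.] [ 50. -19.   0.] 0.86
ts [-50. -19.   0.] [ 50. -19.   0.] 0.42
ts [-61. -16.  14.] [-61.  16.  14.] -0.12
ts [-61. -16.  14.] [-61.  16.  14.] 0.2
ts [54. 13. 13.] [66. 13. 13.] -0.32
ts [ 54. -13.  13.] [ 66. -13.  13.] -0.4
ts [ 60. -13.  13.] [60. 13. 13.] -0.25
tl [-80.  14.   0.] [80. 14.  0.] -0.18
tl [-80.  14.   0.] [80. 14.  0.] 0.04
tl [-80. -14.   0.] [ 80. -14.   0.] 0.43
tl [-80. -14.   0.] [ 80. -14.   0.] -0.11
tl [-80.  19.   0.] [80. 19.  0.] -0.44
tl [-80.  19.   0.] [80. 19.  0.] -0.06
tl [-80. -19.   0.] [ 80. -19.   0.] 0.43
tl [-80. -19.   0.] [ 80. -19.   0.] 0.08
tl [-91. -16.  14.] [-91.  16.  14.] 0.27
tl [-91. -16.  14.] [-91.  16.  14.] -0.35
tl [84. 13. 13.] [96. 13. 13.] -0.3
tl [ 84. -13.  13.] [ 96. -13.  13.] 0.22
tl [ 90. -13.  13.] [90. 13. 13.] 0.09
ss [-50. -14.   0.] [ 50. -14.   0.] -0.89
ss [-50. -14.   0.] [ 50. -14.   0.] -0.71
ss [-50.  19.   0.] [50. 19.  0.] -0.11
ss [-50.  19.   0.] [50. 19.  0.] -0.06
ss [-50. -19.   0.] [ 50. -19.   0.] 2.36
ss [-50. -19.   0.] [ 50. -19.   0.] 2.12
ss [-61. -16.  14.] [-61.  16.  14.] 0.13
sl [-80. -14.   0.] [ 80. -14.   0.] -1.09
sl [-80. -14.   0.] [ 80. -14.   0.] -1.14
sl [-80.  19.   0.] [80. 19.  0.] -0.16
sl [-80.  19.   0.] [80. 19.  0.] 0.08
sl [-80. -19.   0.] [ 80. -19.   0.] 1.68
sl [-80. -19.   0.] [ 80. -19.   0.] 1.16
sl [-91. -16.  14.] [-91.  16.  14.] -0.04
```

```bash
sed -i "s/,ri=\[(300,182),(520,322)\]//; s/,ri=\[(260,138),(590,296)\]//" fit.py; python3 fit.py | grep -v "^t"; cat > ov.py <<'E'
from fit import *
v=np.load("fit.npy")
for k in off:
    n,a,b,s=off[k]; h=50 if k[1]=='s' else 80
    im=cv2.imread(f"pics/{k}.png"); p=v[:4] if k[1]=='s' else v[4:8]
    C=v[8:14] if n=='top' else v[14:20]; Rm,t=hT(p)
    def ln(A,B,c):
        q=proj(n,np.stack([Rm@np.array(A)/1e3*1 +t if 0 else Rm@(np.array(A)/1e3)+t,Rm@(np.array(B)/1e3)+t]),C)
        q=((q-[a,b]+.5)*s-.5).round().astype(int); cv2.line(im,tuple(map(int,q[0])),tuple(map(int,q[1])),c,1)
    for y in(14,-14,19,-19): ln((-h,y,0),(h,y,0),(0,0,255))
    for x in(-h-11,-h-30): ln((x,-19,14.5),(x,19,14.5),(0,255,0))
    for y in(16,-16): ln((-h-2,y,13.5),(-h-30,y,13.5),(255,0,0))
    for x in(h+4,h+10,h+16): ln((x,-13,12.6),(x,13,12.6),(255,0,255))
    ln((h+24,-19,20),(h+24,19,20),(255,255,0))
    cv2.imwrite(f"pics/ov_{k}.png",im)
i=[cv2.imread(f"pics/ov_{k}.png") for k in('ts','tl')]
cv2.imwrite("pics/ov_t.png",np.hstack([i[0],cv2.resize(i[1],(324,600))]))
E
python3 ov.py
python3 - <<'E'
from fit import *
v=np.load("fit.npy")
for n in("top","side"):
    W=np.load(n+"W.npy")
    for p,h in((v[:4],50),(v[4:8],80)):
        Rm,t=hT(p); Q=(W-t)@Rm*1e3
        m=(abs(Q[...,0])<h-8)&(abs(abs(Q[...,1])-16.5)<1.5)&(abs(Q[...,2])<12)
        print(n,m.sum(),np.median(Q[m][:,2]),Q[m][:,2].std())
        m=(abs(Q[...,0]+h+20)<8)&(abs(Q[...,1])<14)&(abs(Q[...,2]-14)<12)
        print(' bar',m.sum(),np.median(Q[m][:,2]))
E
```

```text
[ 0.6256  0.1713  0.0885 -0.0503] [ 0.6742 -0.1832  0.0987  0.1812]
[ 0.001  -0.0006  0.0001  0.0005  0.0006  0.0001] [-0.001   0.0022 -0.0025 -0.0005 -0.0006 -0.0001]
[0.0034 0.0032 0.0076 0.0164 0.0036 0.0039 0.008  0.0084]
ss [-50.  19.   0.] [50. 19.  0.] -1.21
ss [-50.  19.   0.] [50. 19.  0.] -1.05
ss [-50. -19.   0.] [ 50. -19.   0.] 1.21
ss [-50. -19.   0.] [ 50. -19.   0.] 1.1
ss [-61. -16.  14.] [-61.  16.  14.] 0.03
sl [-80.  19.   0.] [80. 19.  0.] -0.91
sl [-80.  19.   0.] [80. 19.  0.] -0.59
sl [-80. -19.   0.] [ 80. -19.   0.] 0.92
sl [-80. -19.   0.] [ 80. -19.   0.] 0.46
sl [-91. -16.  14.] [-91.  16.  14.] 0.07
top 27 -10.113760633059684 2.055229287768803
 bar 20 3.346399376205561
top 30 -9.921946800900063 1.9807045226947666
 bar 28 5.688728124536272
side 40 -10.633628376895885 1.051920872458756
 bar 36 3.345876281694996
side 55 -9.534946057610748 1.9322436259956683
 bar 25 5.416563278020676
```

View pics/ov_t.png

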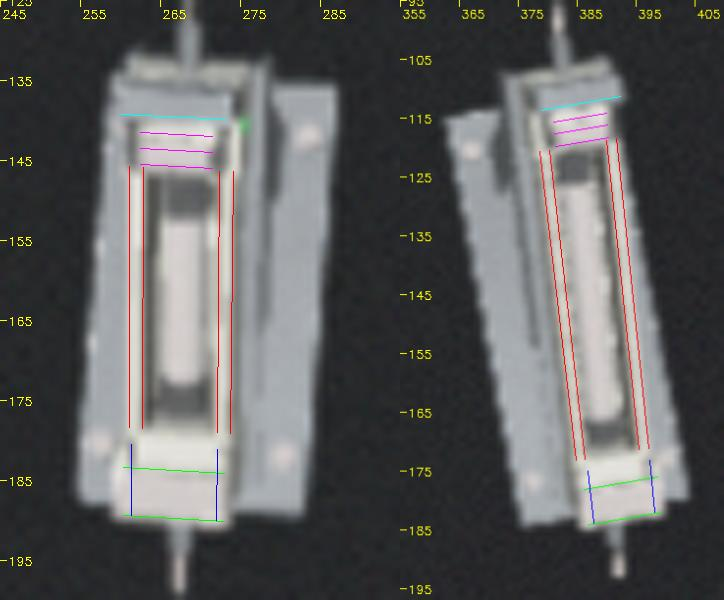

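View pics/ov_ss.png

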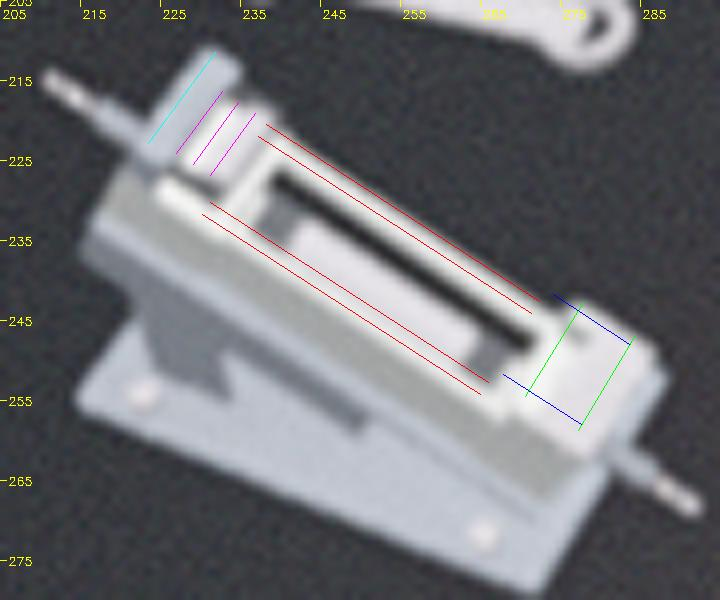

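View pics/ov_sl.png

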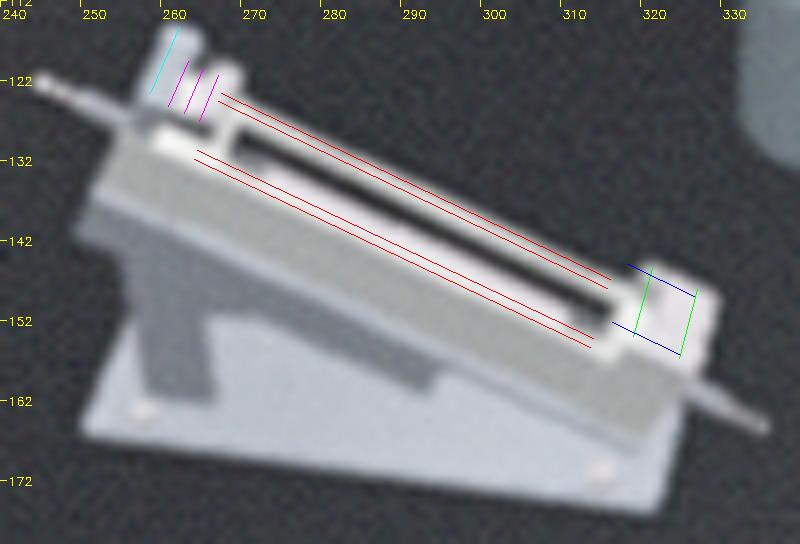

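```bash
cat > fit2.py <<'E'
import fit
from fit import *
fit.L[:]=[l for l in fit.L if not(l[0][0]=='s' and (l[1][1]==-.019))]
W=np.load("topW.npy")
v=np.load("fit.npy"); v[2]-=.011; v[6]-=.010
for it in range(4):
    zs=[]
    for i,h in((0,50),(4,80)):
        Rm,t=hT(v[i:i+4]); Q=(W-t)@Rm*1e3
        m=(abs(Q[...,0])<h-5)&(abs(abs(Q[...,1])-16.5)<2)&(abs(Q[...,2])<9)
        b=(abs(Q[...,0]+h+20)<7)&(abs(Q[...,1])<13)&(abs(Q[...,2]-14.5)<8)
        r=(abs(Q[...,0]+h+5)<4)&(abs(Q[...,1])<13)&(abs(Q[...,2])<8)
        print(it,m.sum(),np.median(Q[m][:,2]).round(2),b.sum(),np.median(Q[b][:,2]).round(2),r.sum(),np.median(Q[r][:,2]).round(2) if r.sum() else '')
        zs.append(v[i+2]+(np.median(Q[m][:,2])-1.5)/1e3/np.cos(.436))
    f=lambda u:np.r_[fit.res(u),(u[2]-zs[0])/.001,(u[6]-zs[1])/.001]
    s=least_squares(f,v,loss='soft_l1'); v=s.x; print(v[:8].round(4))
np.save("fit.npy",v); print(v[8:14].round(4),v[14:].round(4))
print(np.sqrt(np.diag(np.linalg.inv(s.jac.T@s.jac)))[:8].round(4))
for (k,A,B,p),r in zip(fit.L,fit.res(v,True)): print(k,(A*1e3).round(),(B*1e3).round(),round(r,2))
E
python3 fit2.py; python3 ov.py
```

```text
0 97 -2.09 38 12.59 21 -2.88
0 90 -2.92 39 14.23 20 -0.55
[ 0.6286  0.1711  0.0737 -0.0453  0.6774 -0.1875  0.0839  0.1836]
1 94 2.89 29 16.84 25 1.01
1 104 4.1 39 19.2 22 2.83
[ 0.6284  0.1708  0.0754 -0.0447  0.677  -0.1871  0.0868  0.1835]
2 80 1.82 32 15.44 21 0.1
2 117 1.41 36 16.98 19 2.51
[ 0.6283  0.171   0.0758 -0.0451  0.677  -0.1869  0.0867  0.1834]
3 90 1.0 32 14.97 21 -0.37
3 122 1.47 36 17.02 20 2.56
[ 0.6284  0.1709  0.0754 -0.0448  0.677  -0.1871  0.0867  0.1835]
[-0.0001 -0.0011 -0.0002  0.0008 -0.0002 -0.0004] [ 0.0008  0.0036 -0.0015 -0.0008  0.0002 -0.0002]
[0.0034 0.0027 0.001  0.0139 0.0036 0.0029 0.001  0.0082]
ts [-50.  14.   0.] [50. 14.  0.] 0.16
ts [-50.  14.   0.] [50. 14.  0.] 0.07
ts [-50. -14.   0.] [ 50. -14.   0.] -0.03
ts [-50. -14.   0.] [ 50. -14.   0.] -0.67
ts [-50.  19.   0.] [50. 19.  0.] 0.22
ts [-50.  19.   0.] [50. 19.  0.] -0.28
ts [-50. -19.   0.] [ 50. -19.   0.] 0.91
ts [-50. -19.   0.] [ 50. -19.   0.] 0.43
ts [-61. -16.  14.] [-61.  16.  14.] -0.22
ts [-61. -16.  14.] [-61.  16.  14.] 0.1
ts [54. 13. 13.] [66. 13. 13.] -0.35
ts [ 54. -13.  13.] [ 66. -13.  13.] -0.38
ts [ 60. -13.  13.] [60. 13. 13.] -0.08
tl [-80.  14.   0.] [80. 14.  0.] -0.2
tl [-80.  14.   0.] [80. 14.  0.] 0.01
tl [-80. -14.   0.] [ 80. -14.   0.] 0.47
tl [-80. -14.   0.] [ 80. -14.   0.] -0.08
tl [-80.  19.   0.] [80. 19.  0.] -0.48
tl [-80.  19.   0.] [80. 19.  0.] -0.11
tl [-80. -19.   0.] [ 80. -19.   0.] 0.48
tl [-80. -19.   0.] [ 80. -19.   0.] 0.12
tl [-91. -16.  14.] [-91.  16.  14.] 0.11
tl [-91. -16.  14.] [-91.  16.  14.] -0.52
tl [84. 13. 13.] [96. 13. 13.] -0.32
tl [ 84. -13.  13.] [ 96. -13.  13.] 0.27
tl [ 90. -13.  13.] [90. 13. 13.] 0.35
ss [-50.  19.   0.] [50. 19.  0.] 0.03
ss [-50.  19.   0.] [50. 19.  0.] 0.05
ss [-61. -16.  14.] [-61.  16.  14.] 0.2
sl [-80.  19.   0.] [80. 19.  0.] -0.18
sl [-80.  19.   0.] [80. 19.  0.] 0.08
sl [-91. -16.  14.] [-91.  16.  14.] -0.06
```

```bash
python3 - <<'E'
import cv2,numpy as np
a=cv2.imread("pics/ov_ss.png");b=cv2.imread("pics/ov_sl.png");t=cv2.imread("pics/ov_t.png")
r=np.vstack([cv2.resize(a,(360,300)),cv2.resize(b,(360,245))])
o=np.zeros((600,800,3),np.uint8); o[:600,:440]=cv2.resize(t,(440,600))[:, :440]; o[:545,440:]=r; cv2.imwrite("pics/ov2.png",o)
cv2.imwrite("pics/ov2t.png",t)
E
```

```text
(no output)
```

View pics/ov2.png

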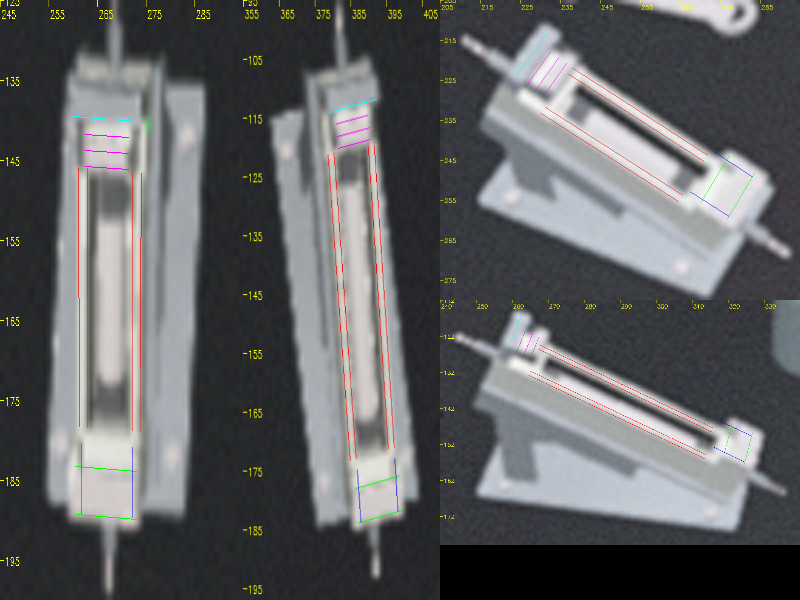

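View pics/ov2t.png

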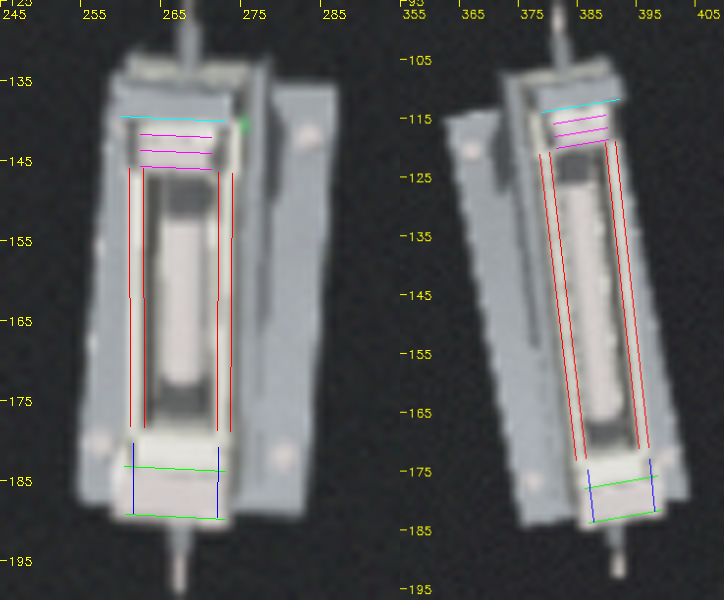

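```bash
cat > cov.py <<'E'
from fit import *
v=np.load("fit.npy")
def rays(n,pix,z,corr):
    d=D[n]; Rm=R.from_rotvec(corr[:3]).as_matrix()@Rc(d); t=d["xyz"]+corr[3:]
    q=cv2.undistortPoints(np.array(pix,float).reshape(-1,1,2),d["K"],d["dist_coeffs"]).reshape(-1,2)
    r=np.c_[q[:,0],-q[:,1],-np.ones(len(q))]@Rm.T
    return t+r*((z-t[2])/r[:,2])[:,None]
if __name__=="__main__":
  for n,C in(("top",v[8:14]),("side",v[14:20])):
    hsv=cv2.cvtColor(D[n]["pixels"],cv2.COLOR_RGB2HSV)
    for nm,(u,w) in (("short",(230,241)),("spare",(334,228)),("long",(420,233))) if n=="top" else (("short",(325,323)),("spare",(352,217)),("long",(383,156))):
        m=((hsv[...,2]>(215 if n=="top" else 225))&(hsv[...,1]<25)).astype(np.uint8)
        m=cv2.morphologyEx(m,cv2.MORPH_CLOSE,np.ones((5,5)))
        k,lab=cv2.connectedComponents(m); M=(lab==lab[w,u])
        ys,xs=np.nonzero(M); P=rays(n,np.c_[xs,ys],.023,C)[:,:2]*1e3
        (c,sz,an)=cv2.minAreaRect(P.astype(np.float32))
        if sz[0]<sz[1]: an+=90; sz=sz[::-1]
        print(n,nm,M.sum(),np.round(c,1),np.round(sz,1),round((an+90)%180-90,1),P.mean(0).round(1))
E
python3 cov.py
```

```text
top short 454 [395.  291.2] [102.4  42.9] 13.2 [395.1 291.1]
top spare 590 [436.6 -29.7] [132.8  42.2] 28.0 [436.4 -29.9]
top long 729 [ 424.6 -294.5] [162.1  42.9] -13.4 [ 423.9 -294.4]
side short 898 [384.9 291.4] [120.6  45. ] 13.2 [386.2 292.5]
side spare 649 [425.6 -31. ] [143.3  45.8] 28.1 [428. -29.]
side long 552 [ 409.2 -291.1] [178.4  45.5] -13.3 [ 411.8 -290.9]
```

```bash
cat >> h.py <<'E'
def plan(xyz,yaw=None):
    """shift/twist (row units) from now to TCP xyz; jaws axis along left of heading yaw"""
    s=telemetry.get_state(); Rm=R.from_rotvec(s["tool_rot"]).as_matrix()
    d=Rm.T@(np.array(xyz)-s["position"])/.04
    o=dict(zip("xyz",d.round(2)))
    if yaw is not None:
        zx=Rm[:,2]; tgt=np.array([-np.sin(yaw),np.cos(yaw),0])
        a=np.arctan2(np.dot(np.cross(zx,tgt),Rm[:,0]),np.dot(zx,tgt)); a=(a+np.pi/2)%np.pi-np.pi/2
        o["twist"]=round(np.degrees(a)/5,2)
    return o
def st():
    s=telemetry.get_state(); Rm=R.from_rotvec(s["tool_rot"]).as_matrix()
    print("t",round(s["time"],2),"p",(s["position"]*1e3).round(1),"F",np.round(s["ft_force"],1),"T",np.round(s["torque"],2),"g",round(s["grip_width"]*87,1),"yawz",np.degrees(np.arctan2(-Rm[0,2],Rm[1,2])).round(1),"xax",Rm[:,0].round(3))
E
python3 - <<'E'
from h import *
st(); print(R.from_rotvec(telemetry.get_state()["tool_rot"]).as_matrix().round(3))
y=np.radians(13.2); c=np.array([.395,.291]); g=c+.038*np.array([np.cos(y),np.sin(y)])
print(g,plan([*g,.1],y),plan([*g,.005],y), telemetry.get_state()["joint_positions"])
E
```

```text
t 0.1 p [ 204.1 -616.6  221.6] F [ 0.5 -0.2  0.2] T [-0.01  0.   -0.03] g 87.1 yawz -161.7 xax [-0.001  0.002 -1.   ]
[[-0.001  0.949  0.314]
 [ 0.002  0.314 -0.949]
 [-1.    -0.    -0.002]]
[0.431996   0.29967733] {'x': np.float64(3.07), 'y': np.float64(12.61), 'z': np.float64(-19.95), 'twist': np.float64(1.02)} {'x': np.float64(5.45), 'y': np.float64(12.61), 'z': np.float64(-19.95), 'twist': np.float64(1.02)} [ 1.26510825  0.32173141 -0.07008445  1.45152081  0.02262066  1.37080939
 -0.05688901]
```

```bash
python3 - <<'E'
from h import *
y=np.radians(-13.4); c=np.array([.4246,-.2945]); g=c+.055*np.array([np.cos(y),np.sin(y)])
print(g,plan([*g,.1],y),plan([*g,.005],y))
E
```

```text
[ 0.47810267 -0.30724613] {'x': np.float64(3.05), 'y': np.float64(8.93), 'z': np.float64(-5.18), 'twist': np.float64(6.34)} {'x': np.float64(5.42), 'y': np.float64(8.93), 'z': np.float64(-5.18), 'twist': np.float64(6.34)}
```

```bash
python3 -m creep '[{"fingers":1,"x":0,"y":8.93,"z":-5.18,"twist":6.34},{"fingers":1,"x":0,"y":8.93,"z":-5.18,"twist":6.34},{"fingers":1,"x":0,"y":8.93,"z":-5.18,"twist":6.34},{"fingers":1,"x":0,"y":8.93,"z":-5.18,"twist":6.34},{"fingers":1,"x":0,"y":8.93,"z":-5.18,"twist":6.34},{"fingers":1,"x":0,"y":8.93,"z":-5.18,"twist":6.34},{"fingers":1,"x":0,"y":8.93,"z":-5.18,"twist":6.34},{"fingers":1,"x":0,"y":8.93,"z":-5.18,"twist":6.34},{"fingers":1,"x":3,"y":8.93,"z":-5.18,"twist":6.34},{"fingers":1,"x":3,"y":8.93,"z":-5.18,"twist":6.34},{"fingers":1,"x":3,"y":8.93,"z":-5.18,"twist":6.34},{"fingers":1,"x":3,"y":8.93,"z":-5.18,"twist":6.34},{"fingers":1,"x":3,"y":8.93,"z":-5.18,"twist":6.34},{"fingers":1,"x":3,"y":8.93,"z":-5.18,"twist":6.34}]' 4; python3 - <<'E'
from h import *
st()
d=cam("top"); cv2.imwrite("pics/a1.png",cv2.resize(d["pixels"][150:280,340:480,::-1],None,fx=5,fy=4.6))
y=np.radians(-13.4); c=np.array([.4246,-.2945]); g=c+.055*np.array([np.cos(y),np.sin(y)])
print(plan([*g,.004],y))
E
```

```text
time: 1.27
position: [0.4776, -0.3074, 0.1016]
tool_rot: [1.377, 1.093, -1.379]
ft_force: [0.3, -0.0, 0.1]
grip_width: 0.999
t 1.27 p [ 477.6 -307.4  101.6] F [ 0.3 -0.   0.1] T [0.06 0.02 0.06] g 86.9 yawz 166.7 xax [-0.002  0.001 -1.   ]
{'x': np.float64(2.48), 'y': np.float64(-0.01), 'z': np.float64(-0.05), 'twist': np.float64(-0.0)}
```

View pics/a1.png

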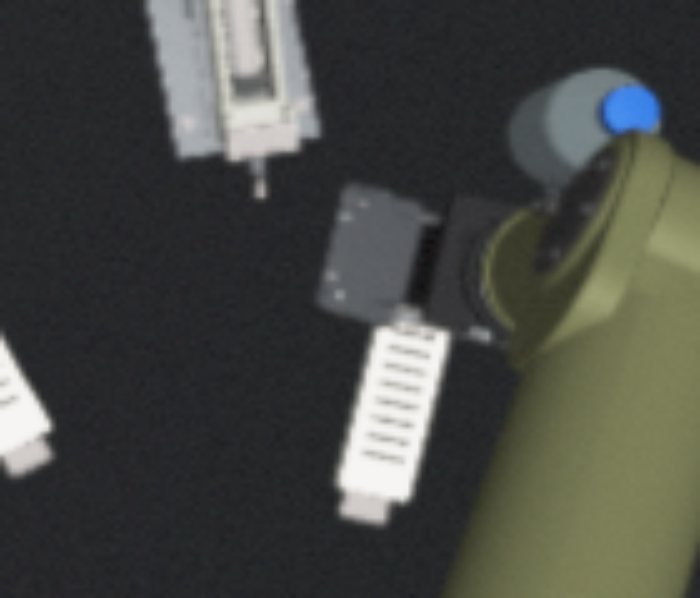

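```bash
python3 -m creep '[{"fingers":1,"x":1.5,"y":0,"z":-0.05,"twist":0},{"fingers":1,"x":2.2,"y":0,"z":-0.05,"twist":0},{"fingers":1,"x":2.47,"y":0,"z":-0.05,"twist":0},{"fingers":1,"x":2.47,"y":0,"z":-0.05,"twist":0},{"fingers":0.4,"x":2.47,"y":0,"z":-0.05,"twist":0},{"fingers":0.4,"x":2.47,"y":0,"z":-0.05,"twist":0},{"fingers":0.4,"x":2.47,"y":0,"z":-0.05,"twist":0},{"fingers":0.4,"x":2.47,"y":0,"z":-0.05,"twist":0},{"fingers":0.4,"x":2.47,"y":0,"z":-0.05,"twist":0},{"fingers":0.4,"x":2.47,"y":0,"z":-0.05,"twist":0}]' 4; python3 - <<'E'
from h import *
st()
E
```

```text
time: 2.15
position: [0.479, -0.3064, 0.0044]
tool_rot: [1.379, 1.088, -1.379]
ft_force: [0.1, 0.4, -0.8]
grip_width: 0.631
t 2.15 p [ 479.  -306.4    4.4] F [ 0.1  0.4 -0.8] T [0.1  0.04 0.01] g 54.9 yawz 166.6 xax [ 0.001 -0.001 -1.   ]
```

```bash
python3 -m creep '[{"fingers":0.3,"x":0,"y":0,"z":0,"twist":0},{"fingers":0.3,"x":0,"y":0,"z":0,"twist":0},{"fingers":0.3,"x":0,"y":0,"z":0,"twist":0},{"fingers":0.3,"x":-0.25,"y":-0.03,"z":0,"twist":0},{"fingers":0.3,"x":-0.53,"y":-0.1,"z":0,"twist":0},{"fingers":0.3,"x":-0.85,"y":-0.2,"z":0,"twist":0},{"fingers":0.3,"x":-1.17,"y":-0.31,"z":0,"twist":0},{"fingers":0.3,"x":-1.17,"y":-0.31,"z":0,"twist":0}]' 4; python3 - <<'E'
from h import *
st()
d=cam("side"); cv2.imwrite("pics/a2.png",cv2.resize(d["pixels"][90:250,300:480,::-1],None,fx=4,fy=3.7))
E
```

```text
time: 2.82
position: [0.4675, -0.3042, 0.0541]
tool_rot: [1.379, 1.085, -1.378]
ft_force: [0.5, -0.6, -0.4]
grip_width: 0.508
t 2.82 p [ 467.5 -304.2   54.1] F [ 0.5 -0.6 -0.4] T [0.06 0.08 0.  ] g 44.2 yawz 166.6 xax [ 0.004 -0.003 -1.   ]
```

View pics/a2.png

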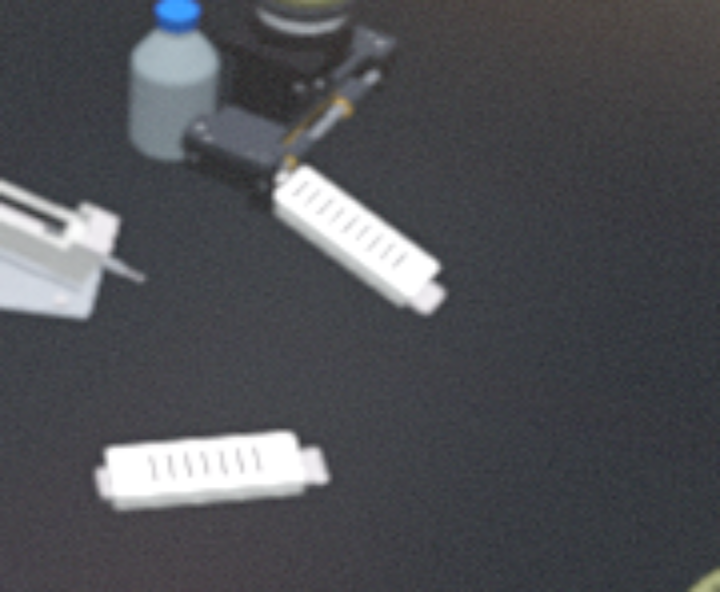

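```bash
python3 -m creep '[{"fingers":0.3,"x":-0.2,"y":-0.1,"z":0,"twist":0},{"fingers":0.3,"x":-0.42,"y":-0.21,"z":0,"twist":0},{"fingers":0.3,"x":-0.6,"y":-0.32,"z":0,"twist":0},{"fingers":0.3,"x":-0.72,"y":-0.41,"z":0,"twist":0},{"fingers":0.3,"x":-0.72,"y":-0.41,"z":0,"twist":0}]' 4; python3 -m creep '[{"fingers":0.3,"x":0,"y":0,"z":0,"twist":0},{"fingers":0.3,"x":0,"y":0,"z":0,"twist":0},{"fingers":0.3,"x":0,"y":0,"z":0,"twist":0},{"fingers":0.3,"x":-1,"y":0,"z":0,"twist":0},{"fingers":0.3,"x":-2,"y":0,"z":0,"twist":0},{"fingers":0.3,"x":-2,"y":0,"z":0,"twist":0}]' 30; cat > look.py <<'E'
from h import *
import sys
# save crop: cam x0 y0 x1 y1 scale name
n,a,b,c,e,s,nm=sys.argv[1:]; a,b,c,e,s=map(int,(a,b,c,e,s))
st(); d=cam(n)
np.savez("last_"+n+".npz",**{k:np.array(v) for k,v in d.items()})
im=cv2.resize(d["pixels"][b:e,a:c,::-1],None,fx=s,fy=s,interpolation=cv2.INTER_CUBIC)
for i in range(0,c-a,10):
    cv2.line(im,(i*s,0),(i*s,5),(0,255,255),1); cv2.putText(im,str(a+i),(i*s+1,15),0,.35,(0,255,255),1)
for j in range(0,e-b,10):
    cv2.line(im,(0,j*s),(5,j*s),(0,255,255),1); cv2.putText(im,str(b+j),(7,j*s+4),0,.35,(0,255,255),1)
cv2.imwrite("pics/"+nm+".png",im)
E
python3 look.py side 330 70 450 180 6 a3
```

```text
time: 3.28
position: [0.4503, -0.2998, 0.0806]
tool_rot: [1.379, 1.088, -1.379]
ft_force: [0.6, 0.4, -0.9]
grip_width: 0.503
time: 3.78
position: [0.4549, -0.3017, 0.1666]
tool_rot: [1.38, 1.078, -1.373]
ft_force: [1.9, 0.1, 0.2]
grip_width: 0.507
t 3.78 p [ 454.9 -301.7  166.6] F [1.9 0.1 0.2] T [-0.06 -0.25  0.02] g 44.1 yawz 166.6 xax [ 0.01  -0.007 -1.   ]
```

View pics/a3.png

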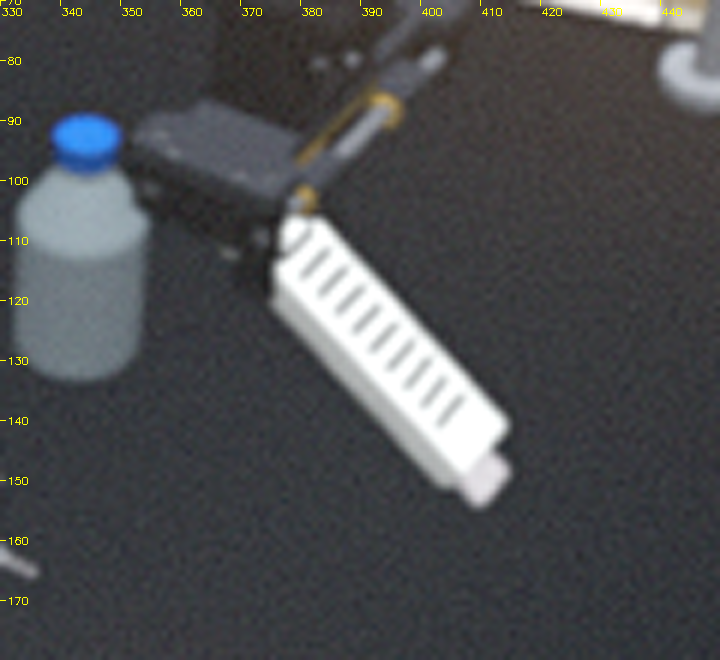

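```bash
cat > tgt.py <<'E'
from h import *
import sys
v=np.load("fit.npy")
def tcp(which,hx,hz,s,pitch,up,dz=0,lat=0):
    """TCP (world) so that tongue bottom edge sits at heater (hx,hz) mm; s=grip pos from cover centre mm, up=centreline above TCP"""
    p=v[:4] if which=='s' else v[4:8]; L=68 if which=='s' else 98
    th=np.radians(pitch); b=np.radians(25)
    a=hx*np.cos(b)-hz*np.sin(b); z=hx*np.sin(b)+hz*np.cos(b)
    a+= (L+s)*np.cos(th)-9*np.sin(th); z+=-up+(L+s)*np.sin(th)+9*np.cos(th)+dz
    e=np.array([np.cos(p[3]),np.sin(p[3])]); n=np.array([-e[1],e[0]])
    return np.r_[p[:2]+a*e/1e3+n*lat/1e3,p[2]+z/1e3],p[3]
E
python3 - <<'E'
from tgt import *
P,y=tcp('l',-87,0,56,33,9.6,dz=15); print(P,y,plan(P,y))
E
```

```text
[ 0.72165262 -0.17878164  0.14677717] 0.18345736658155212 {'x': np.float64(0.45), 'y': np.float64(5.81), 'z': np.float64(-4.52), 'twist': np.float64(-4.78)}
```

```bash
python3 -m creep '[{"fingers":0.3,"x":-0.5,"y":0.7,"z":-0.55,"twist":-0.6},{"fingers":0.3,"x":-0.5,"y":1.4,"z":-1.1,"twist":-1.2},{"fingers":0.3,"x":-0.5,"y":2.2,"z":-1.7,"twist":-1.8},{"fingers":0.3,"x":-0.5,"y":2.9,"z":-2.25,"twist":-2.4},{"fingers":0.3,"x":-0.5,"y":3.6,"z":-2.8,"twist":-3},{"fingers":0.3,"x":-0.5,"y":4.3,"z":-3.35,"twist":-3.6},{"fingers":0.3,"x":-0.5,"y":5,"z":-3.9,"twist":-4.2},{"fingers":0.3,"x":-0.5,"y":5.5,"z":-4.3,"twist":-4.5},{"fingers":0.3,"x":-0.2,"y":5.81,"z":-4.52,"twist":-4.78},{"fingers":0.3,"x":0.2,"y":5.81,"z":-4.52,"twist":-4.78},{"fingers":0.3,"x":0.2,"y":5.81,"z":-4.52,"twist":-4.78},{"fingers":0.3,"x":0.2,"y":5.81,"z":-4.52,"twist":-4.78}]' 30; python3 look.py side 230 80 350 180 6 b1; python3 look.py top 355 95 425 205 5 b1t;  python3 - <<'E'
from tgt import *
P,y=tcp('l',-87,0,56,33,9.6,dz=15); print(P,y,plan(P,y))
E
```

```text
time: 4.83
position: [0.7174, -0.1768, 0.1484]
tool_rot: [1.071, 1.295, -1.075]
ft_force: [0.4, -0.1, -1.3]
grip_width: 0.502
t 4.83 p [ 717.4 -176.8  148.4] F [ 0.4 -0.1 -1.3] T [-0.05 -0.03  0.  ] g 43.7 yawz -169.4 xax [-0.005  0.001 -1.   ]
t 4.88 p [ 717.5 -177.8  149.9] F [-0.1 -0.4 -2. ] T [-0.04 -0.05  0.04] g 44.0 yawz -169.5 xax [-0.003  0.    -1.   ]
[ 0.72165262 -0.17878164  0.14677717] 0.18345736658155212 {'x': np.float64(0.1), 'y': np.float64(0.1), 'z': np.float64(0.03), 'twist': np.float64(-0.01)}
```

View pics/b1.png

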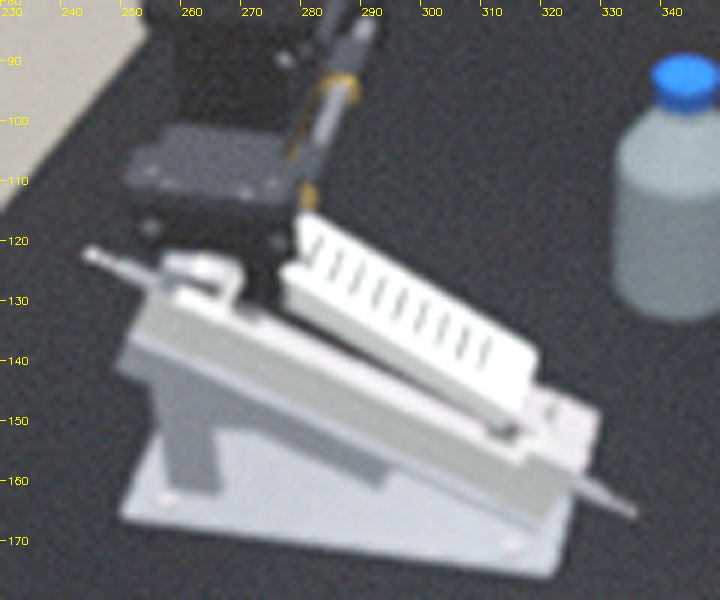

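View pics/b1t.png

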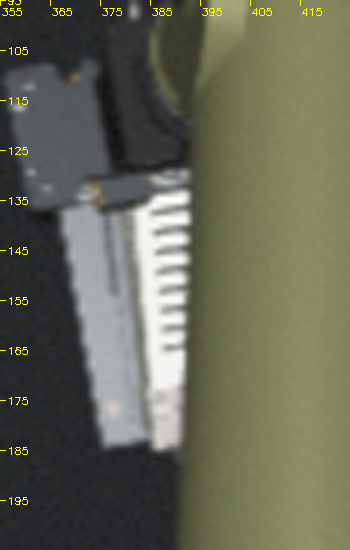

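```bash
cat > cvov.py <<'E'
import sys
from fit import *
from h import telemetry
v=np.load("fit.npy")
def pose(s,pitch,up,lat=0,dyaw=0):
    S=telemetry.get_state(); Rm=R.from_rotvec(S["tool_rot"]).as_matrix()
    yaw=np.arctan2(Rm[1,1],Rm[0,1])+dyaw
    Rk=R.from_euler('ZY',[yaw,-np.deg2rad(pitch)]).as_matrix()
    g=S["position"]+np.array([-np.sin(yaw)*lat,np.cos(yaw)*lat,up])/1e3
    return Rk,g-Rk@np.array([s/1e3,0,0])
def box(x0,x1,y,z0,z1):
    c=[(x,yy,z) for x in(x0,x1) for yy in(-y,y) for z in(z0,z1)]
    return [(c[i],c[j]) for i in range(8) for j in range(i+1,8) if bin(i^j).count('1')==1]
def edges(which):
    h=50 if which=='s' else 80
    return [('b',e) for e in box(-h,h,22,-9,9)]+[('t',e) for e in box(-h-18,-h,14,-9,-4)]+[('l',e) for e in box(h,h+8,12,-9,-2)]
def draw(n,which,P,a,b,c,e,s,nm,src,heater=True):
    d=np.load(src); im=cv2.resize(d["pixels"][b:e,a:c,::-1],None,fx=s,fy=s,interpolation=cv2.INTER_CUBIC)
    C=v[8:14] if n=='top' else v[14:20]; h=50 if which=='s' else 80
    def ln(Rm,t,A,B,col):
        q=proj(n,np.stack([Rm@(np.array(A)/1e3)+t,Rm@(np.array(B)/1e3)+t]),C); q=((q-[a,b]+.5)*s-.5).round().astype(int)
        cv2.line(im,tuple(map(int,q[0])),tuple(map(int,q[1])),col,1)
    for k,(A,B) in edges(which): ln(*P,A,B,{'b':(0,0,255),'t':(255,0,255),'l':(0,160,255)}[k])
    H=hT(v[:4] if which=='s' else v[4:8])
    if heater:
        for y in(14,-14,19,-19): ln(*H,(-h,y,0),(h,y,0),(0,255,0))
        for x in(-h-11,-h-30): ln(*H,(x,-19,14.5),(x,19,14.5),(255,255,0))
        for y in(16,-16): ln(*H,(-h-2,y,13.5),(-h-30,y,13.5),(255,0,0))
    cv2.imwrite("pics/"+nm+".png",im)
E
python3 - <<'E'
from cvov import *
P=pose(56,33,9.6); draw("side",'l',P,260,105,340,180,9,"b2","last_side.npz")
E
```

```text
(no output)
```

View pics/b2.png

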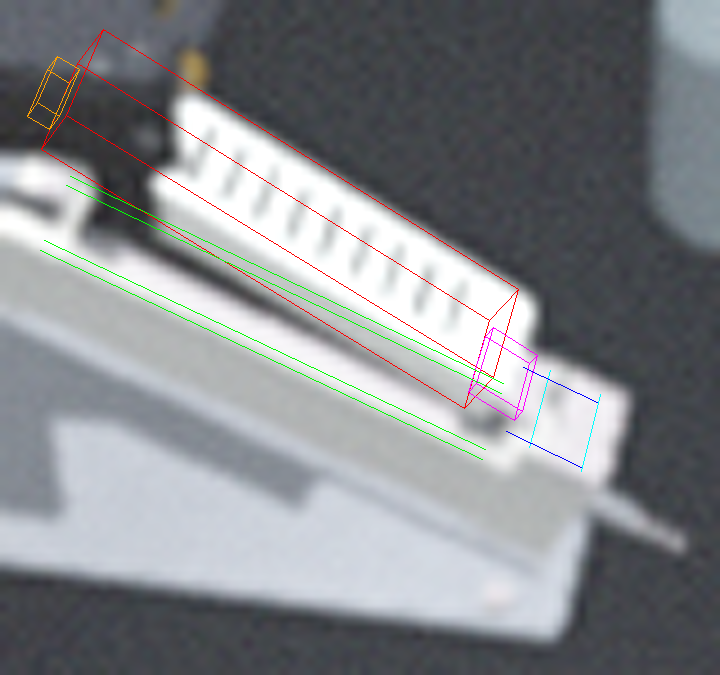

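```bash
python3 - <<'E'
import numpy as np,cv2
d=np.load("last_side.npz"); a,b,c,e,s=270,108,336,163,12
im=cv2.resize(d["pixels"][b:e,a:c,::-1],None,fx=s,fy=s,interpolation=cv2.INTER_CUBIC)
cv2.imwrite("pics/b3.png",im[:600,:800])
E
```

```text
(no output)
```

View pics/b3.png

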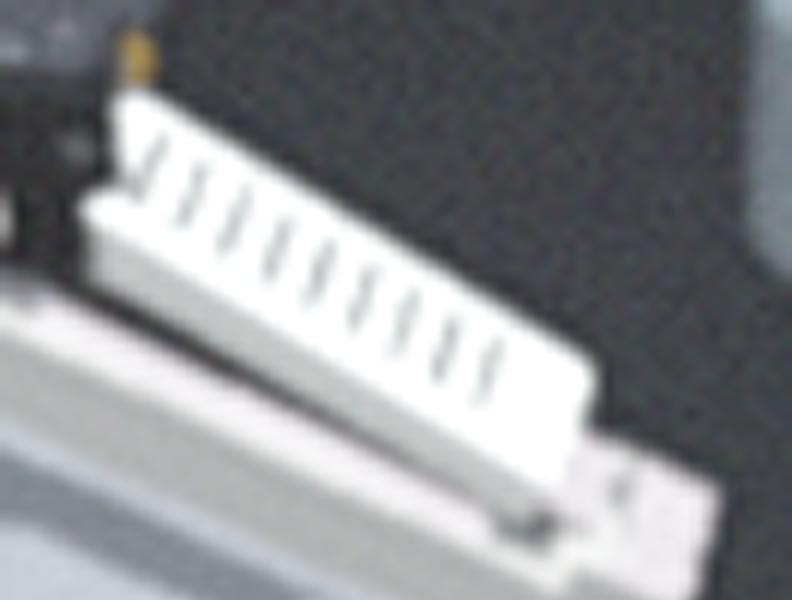

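```bash
cat > cfit.py <<'E'
from cvov import *
def cfit(n,which,a,b,s_,lines,x0,free=3):
    C=v[8:14] if n=='top' else v[14:20]
    def f(q):
        P=pose(*q); r=[]
        for A,B,pk in lines:
            w=np.stack([P[0]@(np.array(A)/1e3)+P[1],P[0]@(np.array(B)/1e3)+P[1]]); p,q2=proj(n,w,C); e=(q2-p)/np.linalg.norm(q2-p)
            for c in pk:
                c=np.array([(c[0]+.5)/s_-.5+a,(c[1]+.5)/s_-.5+b]); r.append(e[0]*(c-p)[1]-e[1]*(c-p)[0])
        return r
    o=least_squares(f,x0); return o.x,np.round(o.fun,2)
E
python3 - <<'E'
from cfit import *
L=[((-80,-22,9),(80,-22,9),[(180,112),(380,228),(560,333)]),((-80,22,9),(80,22,9),[(130,242),(300,345),(480,462)]),((-80,22,-9),(80,22,-9),[(130,305),(300,400),(480,500)]),((-80,-22,9),(-80,22,9),[(592,385),(575,455)])]
q,r=cfit("side",'l',270,108,12,L,[56,33,9.6]); print(q.round(1),r)
draw("side",'l',pose(*q),270,105,340,165,10,"b4","last_side.npz")
Rk,t=pose(*q); tip=Rk@np.array([-.098,0,-.009])+t; Rh,th=hT(v[4:8]); print(((tip-th)@Rh*1e3).round(1))
Rk,t=pose(56,33,9.6); tip=Rk@np.array([-.098,0,-.009])+t; print(((tip-th)@Rh*1e3).round(1))
E
```

```text
[61.4 31.2  2.8] [ 0.84  1.01  1.13 -0.46 -0.74 -1.6  -0.33 -0.08  0.23  0.11 -0.11]
[-91.5   1.3  17. ]
[-82.3   1.3  19. ]
```

View pics/b4.png

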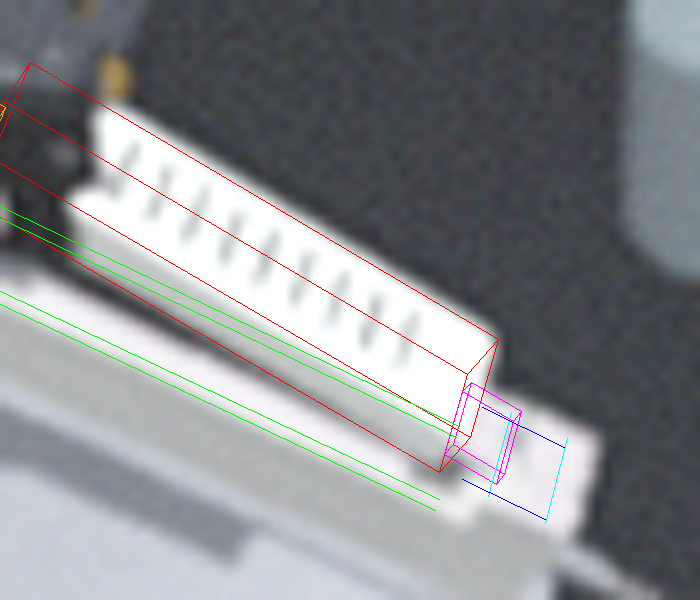

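```bash
python3 -m creep '[{"fingers":0.3,"x":0,"y":0.15,"z":0.01,"twist":0},{"fingers":0.3,"x":0.1,"y":0.15,"z":0.01,"twist":0},{"fingers":0.3,"x":0.2,"y":0.15,"z":0.01,"twist":0},{"fingers":0.3,"x":0.25,"y":0.15,"z":0.01,"twist":0},{"fingers":0.3,"x":0.25,"y":0.15,"z":0.01,"twist":0}]' 30;python3 look.py side 260 100 340 175 9 b5
```

```text
time: 5.35
position: [0.7239, -0.1768, 0.1404]
tool_rot: [1.072, 1.292, -1.074]
ft_force: [-0.4, -0.3, -1.9]
grip_width: 0.497
t 5.35 p [ 723.9 -176.8  140.4] F [-0.4 -0.3 -1.9] T [ 0.06 -0.03 -0.01] g 43.3 yawz -169.5 xax [-0.002  0.    -1.   ]
```

View pics/b5.png

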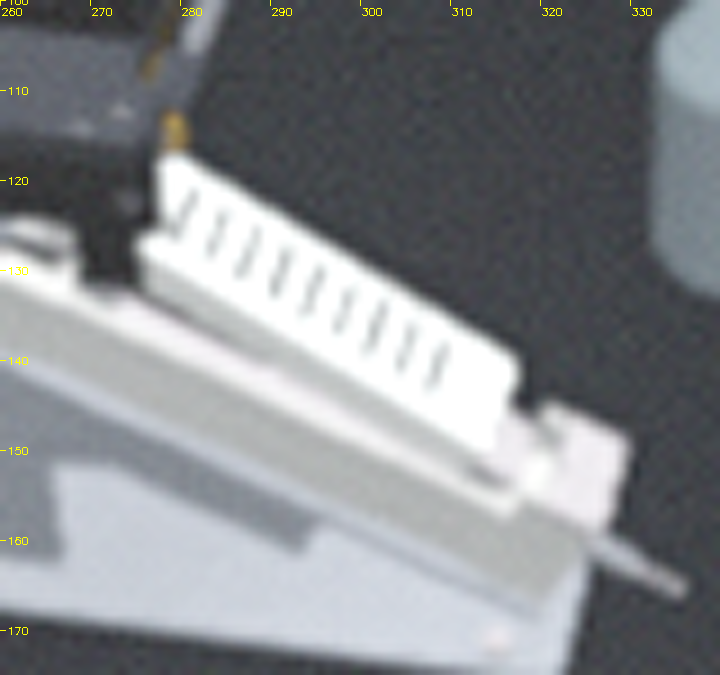

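```bash
python3 -m creep '[{"fingers":0.3,"x":0.05,"y":0,"z":0,"twist":0},{"fingers":0.3,"x":0.1,"y":0,"z":0,"twist":0},{"fingers":0.3,"x":0.1,"y":0,"z":0,"twist":0}]' 30; python3 -m creep '[{"fingers":0.3,"x":0.04,"y":0,"z":0,"twist":0},{"fingers":0.3,"x":0.07,"y":0,"z":0,"twist":0},{"fingers":0.3,"x":0.07,"y":0,"z":0,"twist":0}]' 30;python3 look.py side 260 100 340 175 9 b6
```

```text
time: 5.65
position: [0.7243, -0.1768, 0.1369]
tool_rot: [1.072, 1.291, -1.074]
ft_force: [0.1, 0.2, -1.7]
grip_width: 0.506
time: 5.9
position: [0.7231, -0.177, 0.1341]
tool_rot: [1.071, 1.293, -1.076]
ft_force: [-4.8, -0.2, -0.1]
grip_width: 0.5
t 5.9 p [ 723.1 -177.   134.1] F [-4.8 -0.2 -0.1] T [0.01 0.98 0.05] g 43.5 yawz -169.5 xax [-0.003 -0.    -1.   ]
```

View pics/b6.png

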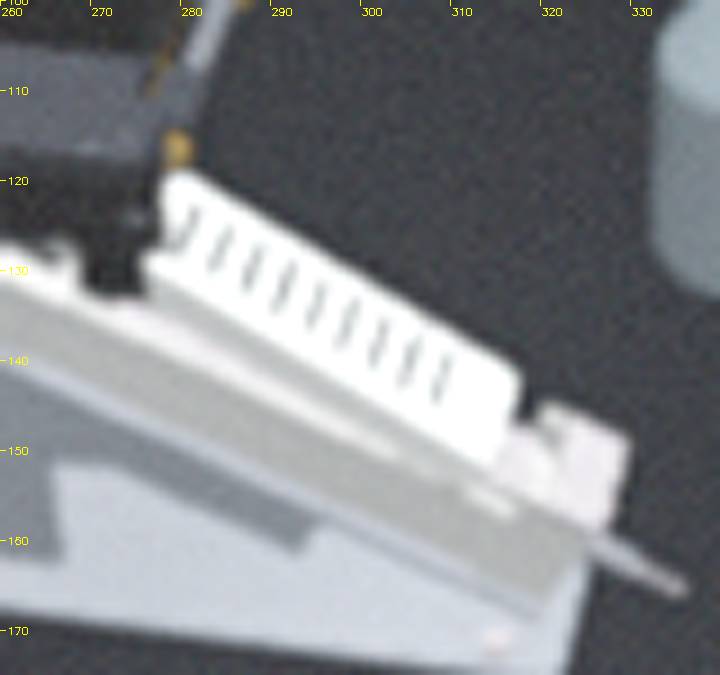

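```bash
python3 -m creep '[{"fingers":0.3,"x":-0.05,"y":-0.05,"z":0,"twist":0},{"fingers":0.3,"x":-0.05,"y":-0.1,"z":0,"twist":0},{"fingers":0.3,"x":-0.05,"y":-0.13,"z":0,"twist":0},{"fingers":0.3,"x":-0.05,"y":-0.13,"z":0,"twist":0}]' 30; python3 look.py side 260 100 340 175 9 b7
```

```text
time: 6.28
position: [0.7198, -0.1776, 0.1368]
tool_rot: [1.073, 1.289, -1.072]
ft_force: [-0.0, 0.0, -2.2]
grip_width: 0.498
t 6.28 p [ 719.8 -177.6  136.8] F [-0.   0.  -2.2] T [-0.   -0.09  0.01] g 43.3 yawz -169.5 xax [ 0.001 -0.    -1.   ]
```

View pics/b7.png

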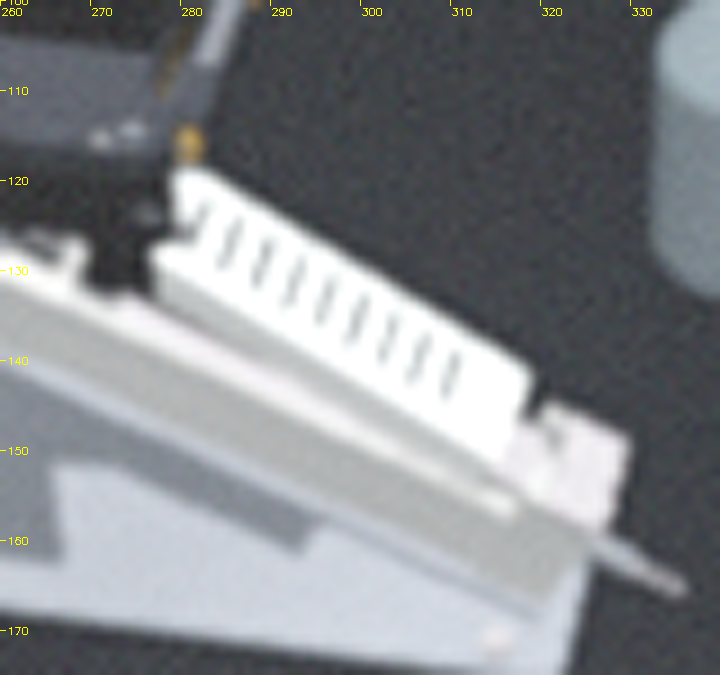

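```bash
python3 - <<'E'
from cvov import *
H=hT(v[4:8]); C=v[14:20]
f=lambda x,y,z: proj("side",H[0]@(np.array([x,y,z])/1e3)+H[1],C)[0]
b=f(-91,-21,14.5); J=np.c_[f(-81,-21,14.5)-b,f(-91,-21,24.5)-b]/10
print(b,(b-[260,100]+.5)*9, J.round(3))
for d in((-14,-35),(-17,-33),(-12,-38)):
    print(np.linalg.solve(J,np.array(d)/9).round(1))
E
```

```text
[320.80499238 145.26415607] [551.74493144 411.87740465] [[-0.294  0.138]
 [-0.142 -0.207]]
[10.7 11.5]
[11.2 10.1]
[10.7 13.1]
```

```bash
python3 -m creep '[{"fingers":0.3,"x":0.03,"y":0.015,"z":0,"twist":0},{"fingers":0.3,"x":0.07,"y":0.03,"z":0,"twist":0},{"fingers":0.3,"x":0.07,"y":0.03,"z":0,"twist":0}]' 15;python3 -m creep '[{"fingers":0.3,"x":0.03,"y":0.015,"z":0,"twist":0},{"fingers":0.3,"x":0.05,"y":0.025,"z":0,"twist":0},{"fingers":0.3,"x":0.05,"y":0.025,"z":0,"twist":0}]' 15;python3 -m creep '[{"fingers":0.3,"x":0.03,"y":0.015,"z":0,"twist":0},{"fingers":0.3,"x":0.05,"y":0.025,"z":0,"twist":0},{"fingers":0.3,"x":0.05,"y":0.025,"z":0,"twist":0}]' 15; python3 look.py side 260 100 340 175 9 b8
```

```text
time: 6.58
position: [0.7207, -0.1772, 0.1332]
tool_rot: [1.073, 1.291, -1.073]
ft_force: [0.3, -0.4, -1.8]
grip_width: 0.504
time: 6.83
position: [0.7217, -0.1771, 0.1318]
tool_rot: [1.073, 1.291, -1.073]
ft_force: [-0.1, 1.1, -0.5]
grip_width: 0.506
time: 7.08
position: [0.7227, -0.177, 0.1304]
tool_rot: [1.073, 1.29, -1.073]
ft_force: [-2.0, 0.3, 2.7]
grip_width: 0.506
t 7.08 p [ 722.7 -177.   130.4] F [-2.   0.3  2.7] T [ 0.13  0.52 -0.04] g 44.0 yawz -169.5 xax [ 0. -0. -1.]
```

View pics/b8.png

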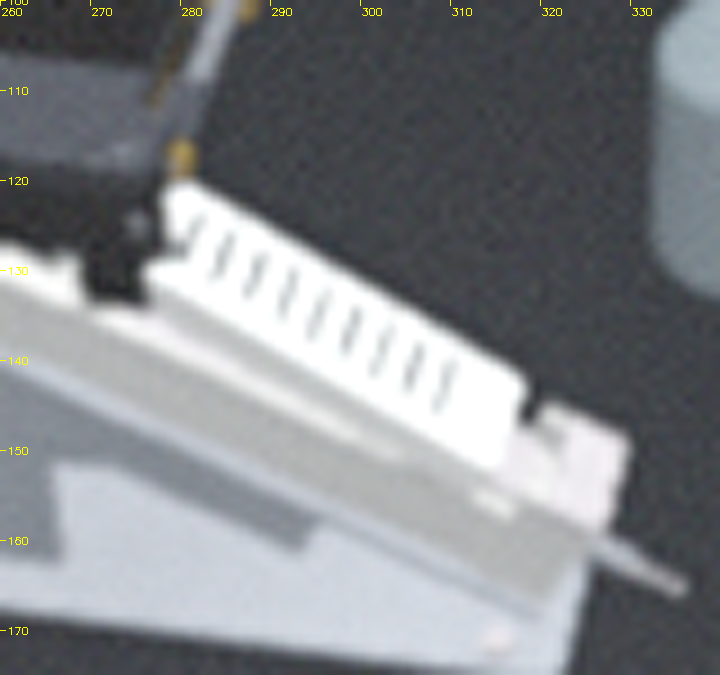

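```bash
python3 -m creep '[{"fingers":0.3,"x":0.02,"y":-0.045,"z":0,"twist":0},{"fingers":0.3,"x":0.042,"y":-0.09,"z":0,"twist":0},{"fingers":0.3,"x":0.042,"y":-0.09,"z":0,"twist":0}]' 15;python3 -m creep '[{"fingers":0.3,"x":0.02,"y":-0.045,"z":0,"twist":0},{"fingers":0.3,"x":0.042,"y":-0.09,"z":0,"twist":0},{"fingers":0.3,"x":0.042,"y":-0.09,"z":0,"twist":0}]' 15; python3 look.py side 260 100 340 175 9 b9
```

```text
time: 7.38
position: [0.7188, -0.1777, 0.1281]
tool_rot: [1.073, 1.29, -1.073]
ft_force: [-2.0, 0.6, 2.6]
grip_width: 0.503
time: 7.63
position: [0.715, -0.1784, 0.1259]
tool_rot: [1.073, 1.291, -1.074]
ft_force: [-1.0, -0.3, 1.8]
grip_width: 0.503
t 7.63 p [ 715.  -178.4  125.9] F [-1.  -0.3  1.8] T [ 0.07  0.37 -0.02] g 43.8 yawz -169.5 xax [-0.001 -0.    -1.   ]
```

View pics/b9.png

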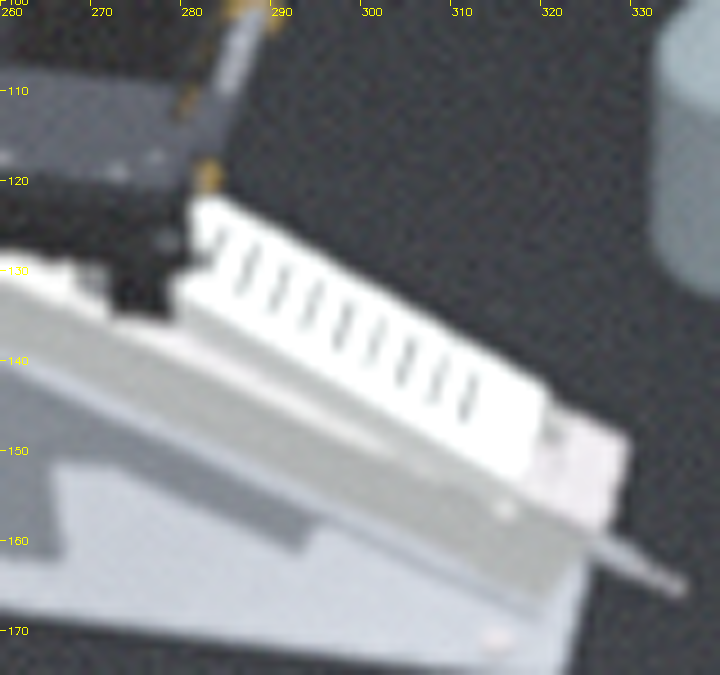

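```bash
python3 -m creep '[{"fingers":0.3,"x":0.02,"y":-0.03,"z":0,"twist":0},{"fingers":0.3,"x":0.03,"y":-0.06,"z":0,"twist":0},{"fingers":0.3,"x":0.03,"y":-0.06,"z":0,"twist":0}]' 15;python3 -m creep '[{"fingers":0.3,"x":0.01,"y":-0.03,"z":0,"twist":0},{"fingers":0.3,"x":0.03,"y":-0.06,"z":0,"twist":0},{"fingers":0.3,"x":0.03,"y":-0.06,"z":0,"twist":0}]' 15
```

```text
time: 7.93
position: [0.713, -0.179, 0.1247]
tool_rot: [1.073, 1.291, -1.073]
ft_force: [-0.6, 0.3, 0.6]
grip_width: 0.507
time: 8.18
position: [0.7116, -0.1791, 0.1244]
tool_rot: [1.074, 1.289, -1.071]
ft_force: [2.1, 0.2, 1.1]
grip_width: 0.505
```

```bash
python3 -m creep '[{"fingers":0.3,"x":0.01,"y":-0.03,"z":0,"twist":0},{"fingers":0.3,"x":0.02,"y":-0.06,"z":0,"twist":0},{"fingers":0.3,"x":0.02,"y":-0.06,"z":0,"twist":0}]' 15; python3 look.py side 260 100 340 175 9 b10; python3 -m creep '[{"fingers":0.3,"x":0.01,"y":-0.03,"z":0,"twist":0},{"fingers":0.3,"x":0.02,"y":-0.05,"z":0,"twist":0},{"fingers":0.3,"x":0.02,"y":-0.05,"z":0,"twist":0}]' 15
```

```text
time: 8.43
position: [0.711, -0.1791, 0.1251]
tool_rot: [1.075, 1.286, -1.068]
ft_force: [5.0, 0.9, 2.9]
grip_width: 0.501
t 8.43 p [ 711.  -179.1  125.1] F [5.  0.9 2.9] T [ 0.19 -1.19  0.04] g 43.6 yawz -169.4 xax [ 0.006 -0.    -1.   ]
time: 8.73
position: [0.7107, -0.179, 0.1255]
tool_rot: [1.076, 1.283, -1.065]
ft_force: [7.5, 1.4, 5.0]
grip_width: 0.502
```

View pics/b10.png

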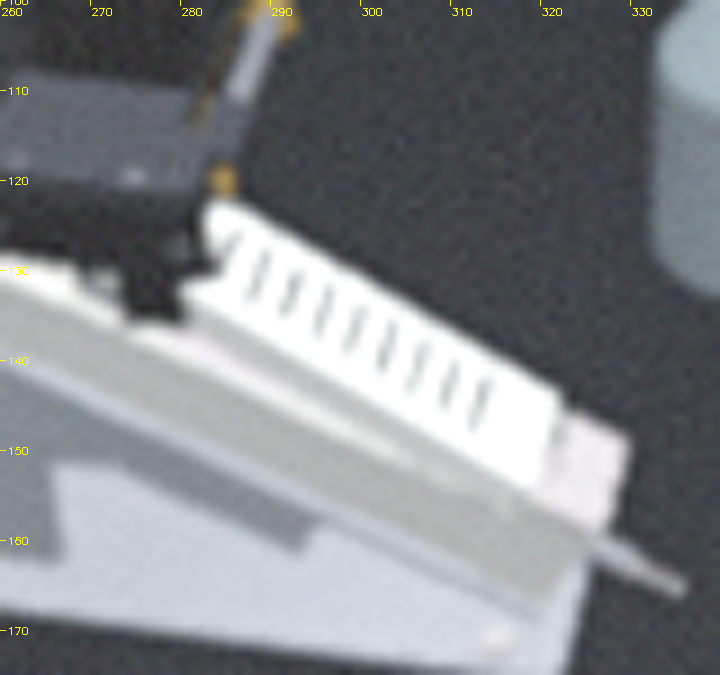

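```bash
python3 -m creep '[{"fingers":0.3,"x":-0.05,"y":0.1,"z":0,"twist":0},{"fingers":0.3,"x":-0.05,"y":0.1,"z":0,"twist":0},{"fingers":0.75,"x":-0.05,"y":0.1,"z":0,"twist":0},{"fingers":0.75,"x":-0.05,"y":0.1,"z":0,"twist":0},{"fingers":0.75,"x":-0.05,"y":0.1,"z":0,"twist":0},{"fingers":0.75,"x":-0.05,"y":0.1,"z":0,"twist":0},{"fingers":0.75,"x":-0.05,"y":0.1,"z":0,"twist":0},{"fingers":0.75,"x":-0.7,"y":0.1,"z":0,"twist":0},{"fingers":0.75,"x":-1.3,"y":0.1,"z":0,"twist":0},{"fingers":0.0,"x":-1.3,"y":0.1,"z":0,"twist":0},{"fingers":0.0,"x":-1.3,"y":0.1,"z":0,"twist":0}]' 15; python3 look.py side 240 90 340 175 8 b11
```

```text
time: 9.65
position: [0.7114, -0.1795, 0.1765]
tool_rot: [1.074, 1.287, -1.071]
ft_force: [0.4, -0.8, -0.6]
grip_width: 0.669
t 9.65 p [ 711.4 -179.5  176.5] F [ 0.4 -0.8 -0.6] T [-0.04  0.02  0.01] g 58.2 yawz -169.5 xax [ 0.003 -0.001 -1.   ]
```

View pics/b11.png

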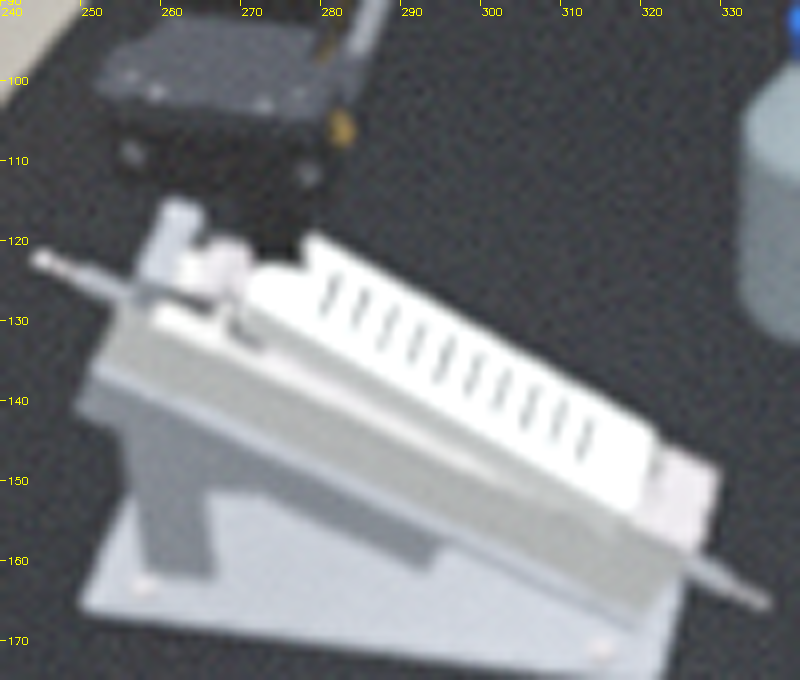

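```bash
python3 -m creep '[{"fingers":0.0,"x":0,"y":0.42,"z":0,"twist":0},{"fingers":0.0,"x":0,"y":0.42,"z":0,"twist":0},{"fingers":0.0,"x":0,"y":0.42,"z":0,"twist":0},{"fingers":0.0,"x":0,"y":0.42,"z":0,"twist":0},{"fingers":0.0,"x":0,"y":0.42,"z":0,"twist":0},{"fingers":0.0,"x":0.3,"y":0.42,"z":0,"twist":0},{"fingers":0.0,"x":0.55,"y":0.42,"z":0,"twist":0},{"fingers":0.0,"x":0.55,"y":0.42,"z":0,"twist":0}]' 15; python3 look.py side 240 90 340 175 8 b12
```

```text
time: 10.37
position: [0.7264, -0.1763, 0.1504]
tool_rot: [1.072, 1.292, -1.074]
ft_force: [-1.2, 0.6, 4.1]
grip_width: 0.046
t 10.37 p [ 726.4 -176.3  150.4] F [-1.2  0.6  4.1] T [ 0.01  0.07 -0.  ] g 4.0 yawz -169.5 xax [-0.001  0.    -1.   ]
```

View pics/b12.png

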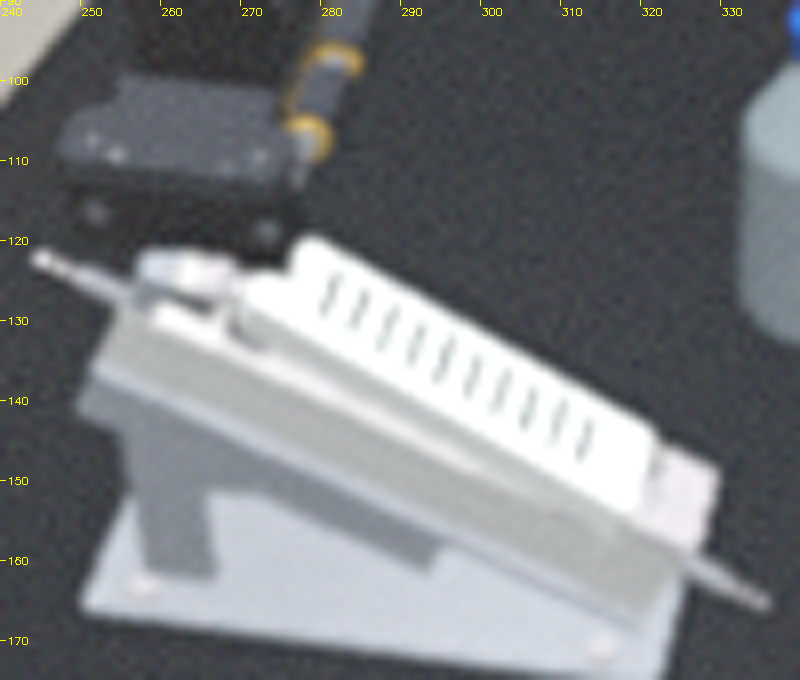

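```bash
python3 -m creep '[{"fingers":0.0,"x":0.07,"y":0.03,"z":0,"twist":0},{"fingers":0.0,"x":0.14,"y":0.06,"z":0,"twist":0},{"fingers":0.0,"x":0.14,"y":0.06,"z":0,"twist":0}]' 15;python3 -m creep '[{"fingers":0.0,"x":0.07,"y":0.03,"z":0,"twist":0},{"fingers":0.0,"x":0.12,"y":0.05,"z":0,"twist":0},{"fingers":0.0,"x":0.12,"y":0.05,"z":0,"twist":0}]' 15
```

```text
time: 10.67
position: [0.7296, -0.1758, 0.1467]
tool_rot: [1.073, 1.29, -1.073]
ft_force: [0.9, -0.8, 1.2]
grip_width: 0.002
time: 10.92
position: [0.7308, -0.1751, 0.1407]
tool_rot: [1.072, 1.292, -1.074]
ft_force: [-0.2, -0.7, -0.3]
grip_width: 0.006
```

```bash
python3 look.py side 240 90 340 175 8 b13;python3 -m creep '[{"fingers":0.0,"x":0.07,"y":0.0,"z":0,"twist":0},{"fingers":0.0,"x":0.14,"y":0.0,"z":0,"twist":0},{"fingers":0.0,"x":0.14,"y":0.0,"z":0,"twist":0}]' 15;
```

```text
t 10.92 p [ 730.8 -175.1  140.7] F [-0.2 -0.7 -0.3] T [0.03 0.07 0.04] g 0.5 yawz -169.5 xax [-0.002  0.    -1.   ]
time: 11.22
position: [0.7313, -0.1754, 0.1372]
tool_rot: [1.073, 1.29, -1.073]
ft_force: [-2.3, -0.2, 3.3]
grip_width: 0.006
```

View pics/b13.png

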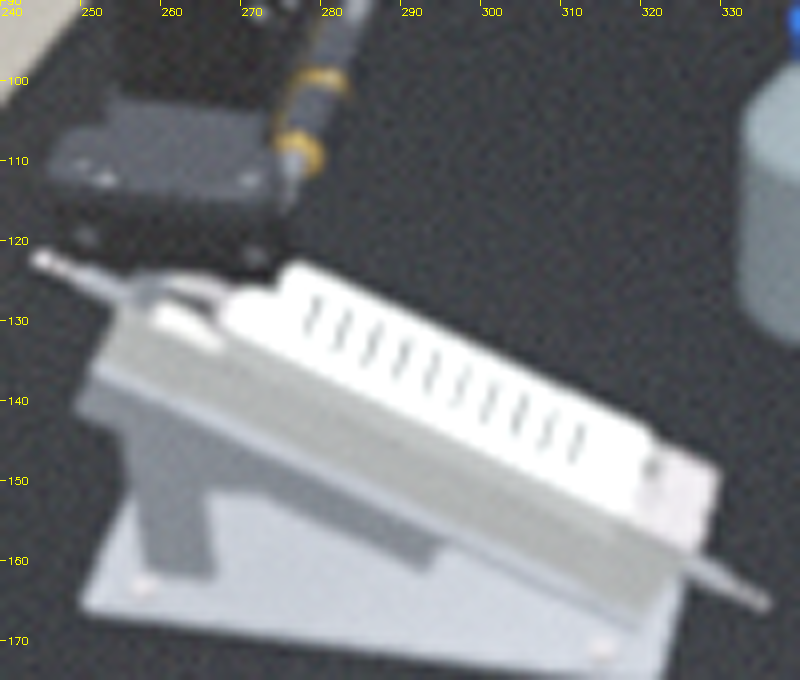

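```bash
python3 -m creep '[{"fingers":0.0,"x":0.06,"y":0.0,"z":0,"twist":0},{"fingers":0.0,"x":0.1,"y":0.0,"z":0,"twist":0},{"fingers":0.0,"x":0.1,"y":0.0,"z":0,"twist":0}]' 15;python3 -m creep '[{"fingers":0.0,"x":0.05,"y":0.0,"z":0,"twist":0},{"fingers":0.0,"x":0.1,"y":0.0,"z":0,"twist":0},{"fingers":0.0,"x":0.1,"y":0.0,"z":0,"twist":0}]' 15;
```

```text
time: 11.47
position: [0.7314, -0.1755, 0.1366]
tool_rot: [1.073, 1.288, -1.072]
ft_force: [-6.2, 1.5, 15.6]
grip_width: 0.007
time: 11.72
position: [0.7316, -0.1754, 0.1363]
tool_rot: [1.073, 1.287, -1.072]
ft_force: [-13.0, 2.3, 26.1]
grip_width: 0.004
```

```bash
python3 -m creep '[{"fingers":0.0,"x":-1,"y":0.0,"z":0,"twist":0},{"fingers":0.5,"x":-2,"y":0.0,"z":0,"twist":0},{"fingers":0.8,"x":-2.5,"y":0.0,"z":0,"twist":0},{"fingers":1,"x":-2.5,"y":0.0,"z":0,"twist":0}]' 15; python3 look.py side 240 100 340 175 8 b14; python3 - <<'E'
from h import *
y=np.radians(13.2); c=np.array([.395,.2912]); g=c+.038*np.array([np.cos(y),np.sin(y)])
print(g,plan([*g,.1],y))
E
```

```text
time: 12.05
position: [0.734, -0.1756, 0.2357]
tool_rot: [1.076, 1.281, -1.067]
ft_force: [0.5, -0.5, 0.1]
grip_width: 0.154
t 12.05 p [ 734.  -175.6  235.7] F [ 0.5 -0.5  0.1] T [ 0.   -0.05 -0.01] g 13.4 yawz -169.5 xax [ 0.011 -0.002 -1.   ]
[0.431996   0.29987733] {'x': np.float64(3.24), 'y': np.float64(-5.25), 'z': np.float64(-13.06), 'twist': np.float64(-0.54)}
```

View pics/b14.png

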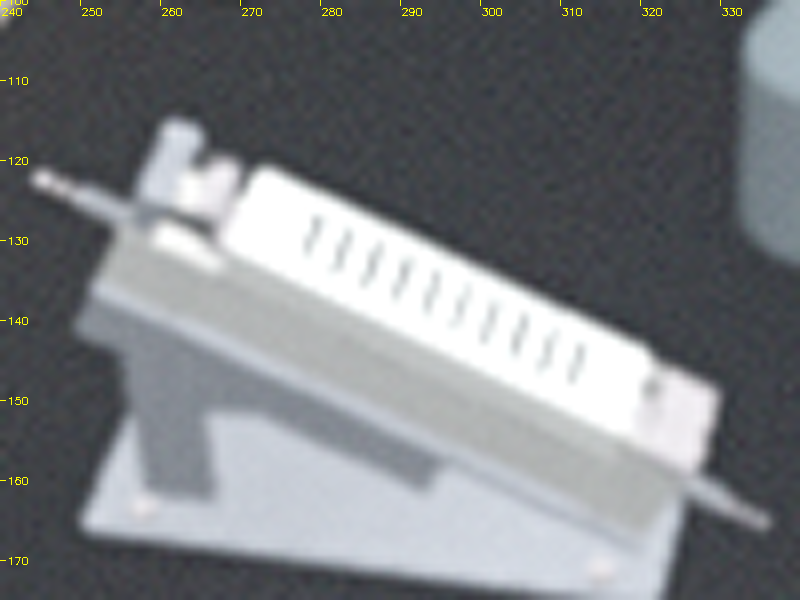

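```bash
python3 -m creep '[{"fingers":1,"x":0,"y":-5.25,"z":-13.06,"twist":-0.54},{"fingers":1,"x":0,"y":-5.25,"z":-13.06,"twist":-0.54},{"fingers":1,"x":0,"y":-5.25,"z":-13.06,"twist":-0.54},{"fingers":1,"x":0,"y":-5.25,"z":-13.06,"twist":-0.54},{"fingers":1,"x":0,"y":-5.25,"z":-13.06,"twist":-0.54},{"fingers":1,"x":0,"y":-5.25,"z":-13.06,"twist":-0.54},{"fingers":1,"x":0,"y":-5.25,"z":-13.06,"twist":-0.54},{"fingers":1,"x":0,"y":-5.25,"z":-13.06,"twist":-0.54},{"fingers":1,"x":0,"y":-5.25,"z":-13.06,"twist":-0.54},{"fingers":1,"x":0,"y":-5.25,"z":-13.06,"twist":-0.54},{"fingers":1,"x":0,"y":-5.25,"z":-13.06,"twist":-0.54},{"fingers":1,"x":0,"y":-5.25,"z":-13.06,"twist":-0.54},{"fingers":1,"x":0,"y":-5.25,"z":-13.06,"twist":-0.54},{"fingers":1,"x":0,"y":-5.25,"z":-13.06,"twist":-0.54},{"fingers":1,"x":1,"y":-5.25,"z":-13.06,"twist":-0.54},{"fingers":1,"x":2,"y":-5.25,"z":-13.06,"twist":-0.54},{"fingers":1,"x":3,"y":-5.25,"z":-13.06,"twist":-0.54},{"fingers":1,"x":3.2,"y":-5.25,"z":-13.06,"twist":-0.54},{"fingers":1,"x":3.2,"y":-5.25,"z":-13.06,"twist":-0.54}]' 4; python3 look.py top 350 95 420 200 5 b15;python3 look.py side 270 270 390 370 6 c1;  python3 - <<'E'
from h import *
y=np.radians(13.2); c=np.array([.395,.2912]); g=c+.038*np.array([np.cos(y),np.sin(y)])
print(g,plan([*g,.0045],y))
E
```

```text
time: 13.68
position: [0.4265, 0.2978, 0.0966]
tool_rot: [1.031, 1.314, -1.044]
ft_force: [-0.1, 1.0, 0.8]
grip_width: 1.0
t 13.68 p [426.5 297.8  96.6] F [-0.1  1.   0.8] T [ 0.09  0.05 -0.03] g 87.0 yawz -166.8 xax [-0.008 -0.004 -1.   ]
t 13.73 p [428.5 299.3  99.4] F [ 0.1  0.1 -0. ] T [ 0.03 -0.08 -0.01] g 87.0 yawz -166.8 xax [-0.003 -0.001 -1.   ]
[0.431996   0.29987733] {'x': np.float64(2.42), 'y': np.float64(0.05), 'z': np.float64(0.02), 'twist': np.float64(0.0)}
```

View pics/b15.png

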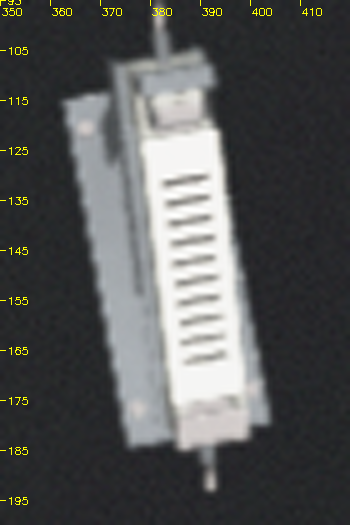

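View pics/c1.png

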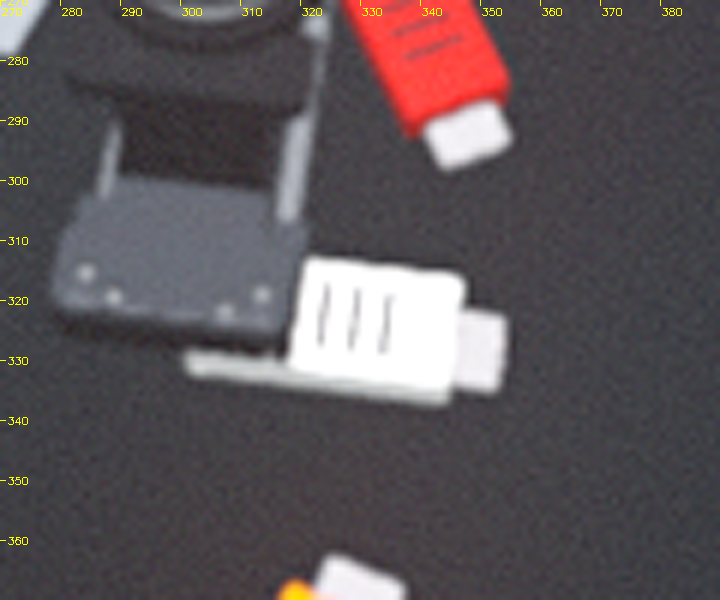

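```bash
python3 -m creep '[{"fingers":1,"x":1,"y":0.05,"z":0.02,"twist":0},{"fingers":1,"x":1.9,"y":0.05,"z":0.02,"twist":0},{"fingers":1,"x":2.38,"y":0.05,"z":0.02,"twist":0},{"fingers":0.7,"x":2.38,"y":0.05,"z":0.02,"twist":0},{"fingers":0.3,"x":2.38,"y":0.05,"z":0.02,"twist":0},{"fingers":0.3,"x":2.38,"y":0.05,"z":0.02,"twist":0},{"fingers":0.3,"x":2.38,"y":0.05,"z":0.02,"twist":0},{"fingers":0.3,"x":2.38,"y":0.05,"z":0.02,"twist":0},{"fingers":0.3,"x":2.38,"y":0.05,"z":0.02,"twist":0},{"fingers":0.3,"x":2.38,"y":0.05,"z":0.02,"twist":0},{"fingers":0.3,"x":2.38,"y":0.05,"z":0.02,"twist":0},{"fingers":0.3,"x":2.38,"y":0.05,"z":0.02,"twist":0}]' 5; python3 -c "
from h import *
st()"
```

```text
time: 14.78
position: [0.4319, 0.2997, 0.0057]
tool_rot: [1.038, 1.309, -1.037]
ft_force: [-0.5, -0.9, 3.7]
grip_width: 0.505
t 14.78 p [431.9 299.7   5.7] F [-0.5 -0.9  3.7] T [-0.08  0.14 -0.05] g 43.9 yawz -166.8 xax [ 0.001  0.    -1.   ]
```

```bash
python3 -m creep '[{"fingers":0.3,"x":-0.2,"y":-0.04,"z":0,"twist":0},{"fingers":0.3,"x":-0.42,"y":-0.1,"z":0,"twist":0},{"fingers":0.3,"x":-0.68,"y":-0.2,"z":0,"twist":0},{"fingers":0.3,"x":-0.93,"y":-0.32,"z":0,"twist":0},{"fingers":0.3,"x":-1.07,"y":-0.41,"z":0,"twist":0},{"fingers":0.3,"x":-1.21,"y":-0.5,"z":0,"twist":0},{"fingers":0.3,"x":-1.32,"y":-0.59,"z":0,"twist":0},{"fingers":0.3,"x":-1.42,"y":-0.67,"z":0,"twist":0},{"fingers":0.3,"x":-1.42,"y":-0.67,"z":0,"twist":0}]' 5; python3 look.py side 280 270 380 350 8 c2
```

```text
time: 15.53
position: [0.4051, 0.2935, 0.0627]
tool_rot: [1.037, 1.309, -1.037]
ft_force: [0.6, -0.4, -1.7]
grip_width: 0.503
t 15.53 p [405.1 293.5  62.7] F [ 0.6 -0.4 -1.7] T [ 0.05  0.06 -0.05] g 43.8 yawz -166.8 xax [ 0.001 -0.    -1.   ]
```

View pics/c2.png

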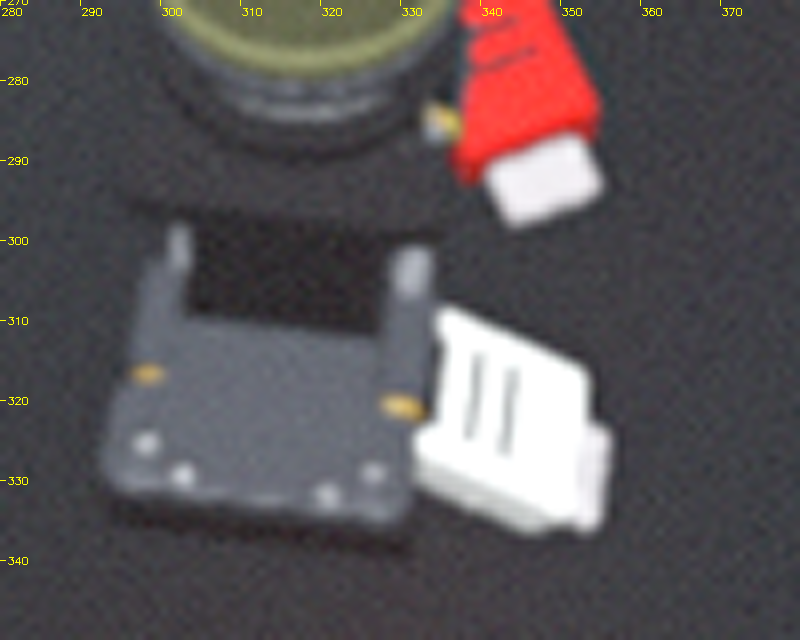

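```bash
python3 -m creep '[{"fingers":0.3,"x":0,"y":0,"z":0,"twist":0},{"fingers":0.3,"x":0,"y":0,"z":0,"twist":0},{"fingers":0.3,"x":0,"y":0,"z":0,"twist":0},{"fingers":0.3,"x":-1,"y":0,"z":0,"twist":0},{"fingers":0.3,"x":-2,"y":0,"z":0,"twist":0},{"fingers":0.3,"x":-2.5,"y":0,"z":0,"twist":0},{"fingers":0.3,"x":-2.5,"y":0,"z":0,"twist":0},{"fingers":0.3,"x":-2.5,"y":0,"z":0,"twist":0}]' 30; python3 - <<'E'
from tgt import *
st()
P,y=tcp('s',-56,12,38,37,8.3); print(P,y,plan(P,y))
P,y=tcp('s',-56,0,38,37,8.3); print(P)
P,y=tcp('s',-70,0,38,37,8.3); print(P)
E
```

```text
time: 16.25
position: [0.4059, 0.2934, 0.1622]
tool_rot: [1.038, 1.308, -1.037]
ft_force: [-0.8, -0.7, -3.6]
grip_width: 0.505
t 16.25 p [405.9 293.4 162.2] F [-0.8 -0.7 -3.6] T [ 0.   -0.01 -0.03] g 43.9 yawz -166.8 xax [ 0.001  0.    -1.   ]
[0.6517868  0.16980218 0.12531771] -0.0448134272821986 {'x': np.float64(0.93), 'y': np.float64(5.28), 'z': np.float64(4.41), 'twist': np.float64(3.16)}
[0.65685313 0.16957499 0.11444201]
[0.64417756 0.1701434  0.10852536]
```

```bash
python3 -m creep '[{"fingers":0.3,"x":-0.4,"y":0.7,"z":0.6,"twist":0.4},{"fingers":0.3,"x":-0.4,"y":1.4,"z":1.2,"twist":0.8},{"fingers":0.3,"x":-0.4,"y":2.1,"z":1.75,"twist":1.3},{"fingers":0.3,"x":-0.4,"y":2.8,"z":2.35,"twist":1.7},{"fingers":0.3,"x":-0.4,"y":3.5,"z":2.9,"twist":2.1},{"fingers":0.3,"x":-0.4,"y":4.2,"z":3.5,"twist":2.5},{"fingers":0.3,"x":-0.4,"y":4.8,"z":4,"twist":2.9},{"fingers":0.3,"x":-0.2,"y":5.28,"z":4.41,"twist":3.16},{"fingers":0.3,"x":0.3,"y":5.28,"z":4.41,"twist":3.16},{"fingers":0.3,"x":0.6,"y":5.28,"z":4.41,"twist":3.16},{"fingers":0.3,"x":0.6,"y":5.28,"z":4.41,"twist":3.16},{"fingers":0.3,"x":0.6,"y":5.28,"z":4.41,"twist":3.16}]' 30; python3 look.py side 205 185 295 280 6 d1; python3 look.py top 235 115 305 205 6 d1t; python3 - <<'E'
from tgt import *
P,y=tcp('s',-56,6,38,37,8.3); print(P,y,plan(P,y))
E
```

```text
time: 17.25
position: [0.6489, 0.1708, 0.1352]
tool_rot: [1.237, 1.192, -1.245]
ft_force: [0.2, 1.3, -2.3]
grip_width: 0.498
t 17.25 p [648.9 170.8 135.2] F [ 0.2  1.3 -2.3] T [ 0.1  -0.1  -0.01] g 43.4 yawz 177.6 xax [-0.006 -0.001 -1.   ]
t 17.3 p [649.9 171.2 137. ] F [ 0.4  1.  -2.3] T [ 0.04 -0.11  0.01] g 43.7 yawz 177.6 xax [-0.002 -0.    -1.   ]
[0.65431997 0.16968858 0.11987986] -0.0448134272821986 {'x': np.float64(0.46), 'y': np.float64(0.09), 'z': np.float64(0.04), 'twist': np.float64(0.02)}
```

View pics/d1.png

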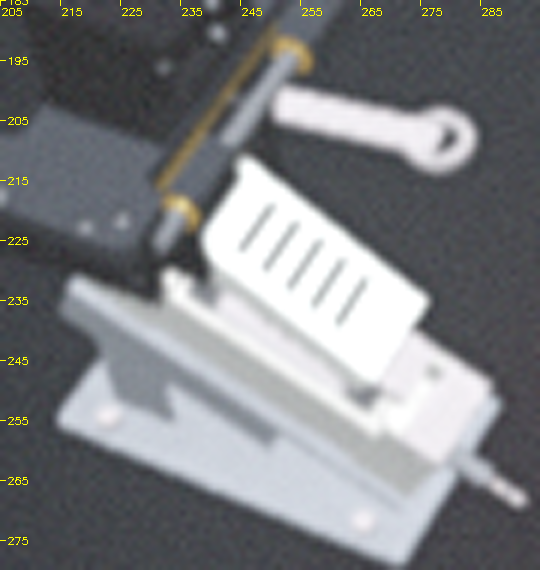

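View pics/d1t.png

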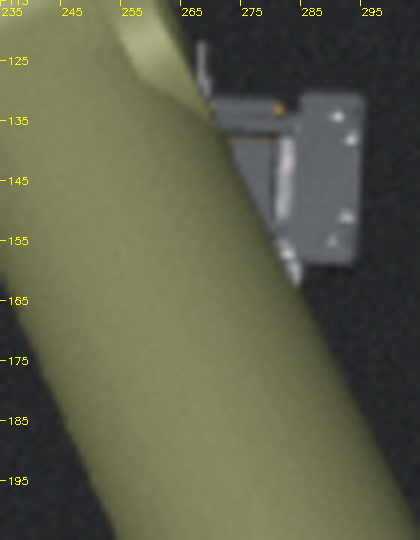

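```bash
python3 -m creep '[{"fingers":0.3,"x":0,"y":0.09,"z":0.04,"twist":0},{"fingers":0.3,"x":0.15,"y":0.09,"z":0.04,"twist":0},{"fingers":0.3,"x":0.3,"y":0.09,"z":0.04,"twist":0},{"fingers":0.3,"x":0.4,"y":0.09,"z":0.04,"twist":0},{"fingers":0.3,"x":0.44,"y":0.09,"z":0.04,"twist":0},{"fingers":0.3,"x":0.44,"y":0.09,"z":0.04,"twist":0}]' 20; python3 look.py side 205 195 295 275 8 d2;  python3 - <<'E'
from tgt import *
P,y=tcp('s',-56,0,38,37,8.3); print(P,y,plan(P,y))
E
```

```text
time: 17.85
position: [0.6543, 0.1685, 0.1196]
tool_rot: [1.241, 1.189, -1.243]
ft_force: [-1.0, 1.1, -2.5]
grip_width: 0.501
t 17.85 p [654.3 168.5 119.6] F [-1.   1.1 -2.5] T [ 0.22 -0.01 -0.09] g 43.6 yawz 177.4 xax [-0.001  0.    -1.   ]
[0.65685313 0.16957499 0.11444201] -0.0448134272821986 {'x': np.float64(0.14), 'y': np.float64(0.06), 'z': np.float64(-0.03), 'twist': np.float64(0.0)}
```

View pics/d2.png

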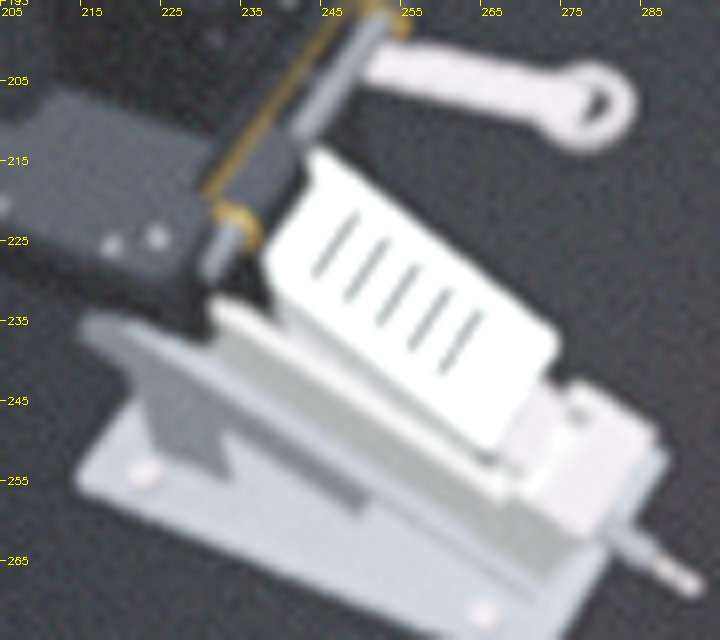

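```bash
python3 -m creep '[{"fingers":0.3,"x":0.05,"y":0.03,"z":-0.03,"twist":0},{"fingers":0.3,"x":0.1,"y":0.05,"z":-0.03,"twist":0},{"fingers":0.3,"x":0.1,"y":0.05,"z":-0.03,"twist":0}]' 15;python3 -m creep '[{"fingers":0.3,"x":0.03,"y":0.01,"z":0,"twist":0},{"fingers":0.3,"x":0.06,"y":0.025,"z":0,"twist":0},{"fingers":0.3,"x":0.06,"y":0.025,"z":0,"twist":0}]' 15; python3 look.py side 205 195 295 275 8 d3
```

```text
time: 18.15
position: [0.6568, 0.1693, 0.1159]
tool_rot: [1.242, 1.188, -1.243]
ft_force: [-0.2, 0.7, -2.1]
grip_width: 0.497
time: 18.4
position: [0.6572, 0.1693, 0.1137]
tool_rot: [1.241, 1.189, -1.244]
ft_force: [-2.9, 0.2, -1.4]
grip_width: 0.51
t 18.4 p [657.2 169.3 113.7] F [-2.9  0.2 -1.4] T [0.01 0.82 0.  ] g 44.4 yawz 177.4 xax [-0.002 -0.    -1.   ]
```

View pics/d3.png

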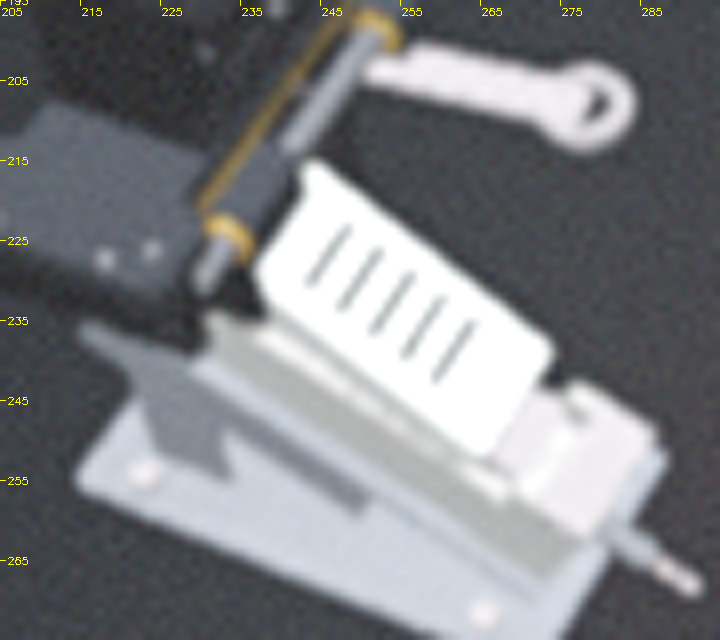

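```bash
python3 -m creep '[{"fingers":0.3,"x":-0.05,"y":-0.03,"z":0,"twist":0},{"fingers":0.3,"x":-0.05,"y":-0.09,"z":0,"twist":0},{"fingers":0.3,"x":-0.05,"y":-0.09,"z":0,"twist":0}]' 15;python3 -m creep '[{"fingers":0.3,"x":0.04,"y":0.015,"z":0,"twist":0},{"fingers":0.3,"x":0.08,"y":0.035,"z":0,"twist":0},{"fingers":0.3,"x":0.08,"y":0.035,"z":0,"twist":0}]' 15; python3 look.py side 205 195 295 275 8 d4
```

```text
time: 18.7
position: [0.6547, 0.1695, 0.1163]
tool_rot: [1.243, 1.187, -1.241]
ft_force: [-0.4, -0.3, -2.2]
grip_width: 0.503
time: 18.95
position: [0.6564, 0.1693, 0.113]
tool_rot: [1.243, 1.187, -1.242]
ft_force: [0.0, 0.4, 0.4]
grip_width: 0.507
t 18.95 p [656.4 169.3 113. ] F [0.  0.4 0.4] T [ 0.04  0.13 -0.02] g 44.1 yawz 177.4 xax [ 0.001  0.    -1.   ]
```

View pics/d4.png

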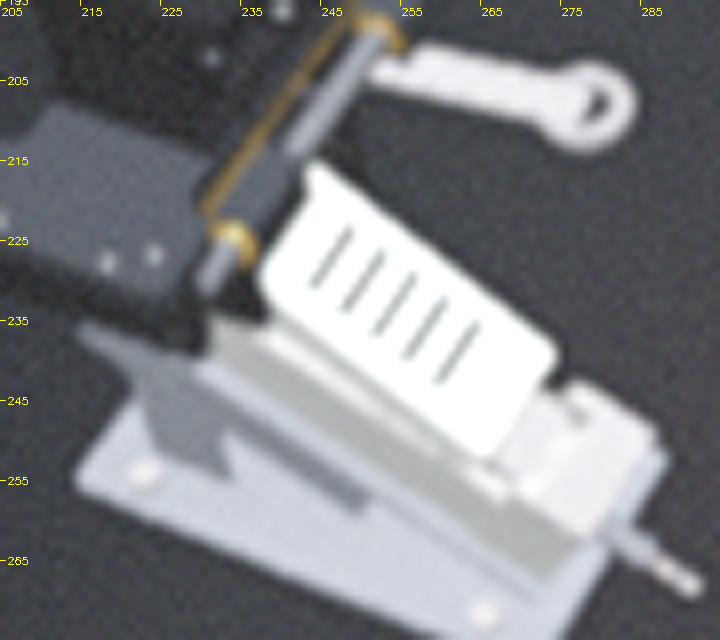

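```bash
python3 -m creep '[{"fingers":0.3,"x":0.03,"y":-0.045,"z":0,"twist":0},{"fingers":0.3,"x":0.05,"y":-0.09,"z":0,"twist":0},{"fingers":0.3,"x":0.05,"y":-0.09,"z":0,"twist":0}]' 15;python3 -m creep '[{"fingers":0.3,"x":0.025,"y":-0.045,"z":0,"twist":0},{"fingers":0.3,"x":0.045,"y":-0.09,"z":0,"twist":0},{"fingers":0.3,"x":0.045,"y":-0.09,"z":0,"twist":0}]' 15;  python3 look.py side 205 195 295 275 8 d5
```

```text
time: 19.25
position: [0.6517, 0.1697, 0.1107]
tool_rot: [1.242, 1.188, -1.242]
ft_force: [0.1, 0.4, -0.5]
grip_width: 0.505
time: 19.5
position: [0.648, 0.1698, 0.1088]
tool_rot: [1.242, 1.188, -1.243]
ft_force: [0.0, -0.7, -0.2]
grip_width: 0.505
t 19.5 p [648.  169.8 108.8] F [ 0.  -0.7 -0.2] T [ 0.03  0.22 -0.03] g 43.9 yawz 177.4 xax [-0.001 -0.    -1.   ]
```

View pics/d5.png

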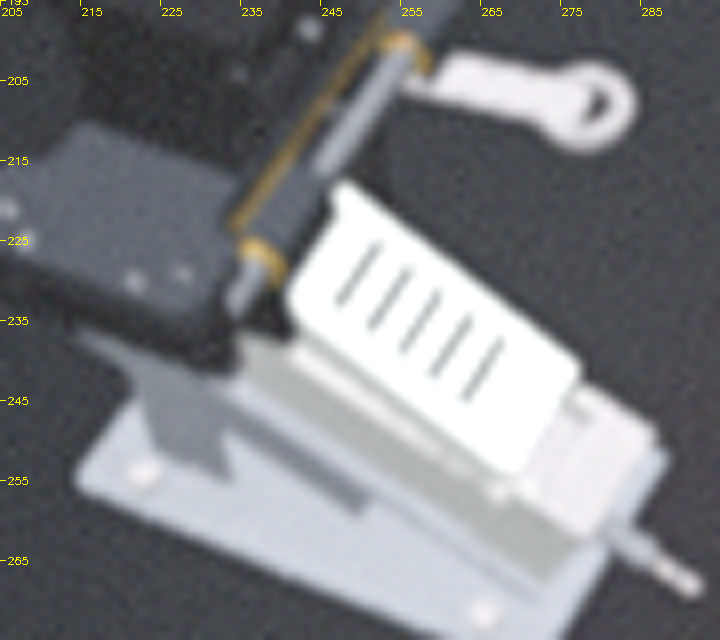

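Sliding in under the bar; push on to the back wall.

```bash
python3 -m creep '[{"fingers":0.3,"x":0.02,"y":-0.04,"z":0,"twist":0},{"fingers":0.3,"x":0.035,"y":-0.07,"z":0,"twist":0},{"fingers":0.3,"x":0.035,"y":-0.07,"z":0,"twist":0}]' 15;python3 -m creep '[{"fingers":0.3,"x":0.015,"y":-0.03,"z":0,"twist":0},{"fingers":0.3,"x":0.03,"y":-0.06,"z":0,"twist":0},{"fingers":0.3,"x":0.03,"y":-0.06,"z":0,"twist":0}]' 15;python3 -m creep '[{"fingers":0.3,"x":0.015,"y":-0.03,"z":0,"twist":0},{"fingers":0.3,"x":0.025,"y":-0.06,"z":0,"twist":0},{"fingers":0.3,"x":0.025,"y":-0.06,"z":0,"twist":0}]' 15
```

```text
time: 19.8
position: [0.6457, 0.1699, 0.1076]
tool_rot: [1.242, 1.187, -1.242]
ft_force: [-0.1, 0.2, -0.6]
grip_width: 0.503
time: 20.05
position: [0.6453, 0.1698, 0.1076]
tool_rot: [1.245, 1.184, -1.239]
ft_force: [5.0, -1.1, 3.0]
grip_width: 0.502
time: 20.3
position: [0.6449, 0.1697, 0.1078]
tool_rot: [1.248, 1.181, -1.236]
ft_force: [7.6, -0.8, 4.9]
grip_width: 0.505
```

```bash
python3 -m creep '[{"fingers":0.3,"x":-0.05,"y":0.1,"z":0,"twist":0},{"fingers":0.3,"x":-0.05,"y":0.1,"z":0,"twist":0},{"fingers":0.75,"x":-0.05,"y":0.1,"z":0,"twist":0},{"fingers":0.75,"x":-0.05,"y":0.1,"z":0,"twist":0},{"fingers":0.75,"x":-0.05,"y":0.1,"z":0,"twist":0},{"fingers":0.75,"x":-0.05,"y":0.1,"z":0,"twist":0},{"fingers":0.75,"x":-0.05,"y":0.1,"z":0,"twist":0},{"fingers":0.75,"x":-0.7,"y":0.1,"z":0,"twist":0},{"fingers":0.75,"x":-1.4,"y":0.1,"z":0,"twist":0},{"fingers":0.0,"x":-1.5,"y":0.35,"z":0,"twist":0},{"fingers":0.0,"x":-1.5,"y":0.35,"z":0,"twist":0},{"fingers":0.0,"x":-1.5,"y":0.35,"z":0,"twist":0},{"fingers":0.0,"x":-1.5,"y":0.35,"z":0,"twist":0},{"fingers":0.0,"x":-1.5,"y":0.35,"z":0,"twist":0},{"fingers":0.0,"x":-1.5,"y":0.35,"z":0,"twist":0},{"fingers":0.0,"x":-1.5,"y":0.35,"z":0,"twist":0}]' 15; python3 look.py side 205 195 295 275 8 d6
```

```text
time: 21.63
position: [0.6544, 0.1693, 0.1645]
tool_rot: [1.241, 1.188, -1.243]
ft_force: [0.5, -0.4, 0.1]
grip_width: 0.305
t 21.63 p [654.4 169.3 164.5] F [ 0.5 -0.4  0.1] T [0.02 0.02 0.  ] g 26.5 yawz 177.4 xax [-0.002 -0.    -1.   ]
```

View pics/d6.png

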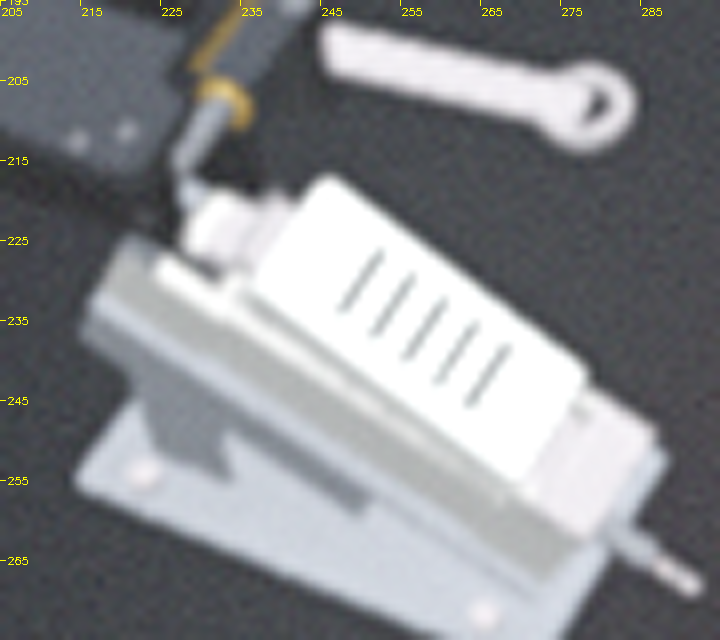

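```bash
python3 -m creep '[{"fingers":0.0,"x":0.2,"y":0,"z":0,"twist":0},{"fingers":0.0,"x":0.4,"y":0,"z":0,"twist":0},{"fingers":0.0,"x":0.5,"y":0,"z":0,"twist":0},{"fingers":0.0,"x":0.65,"y":0,"z":0,"twist":0},{"fingers":0.0,"x":0.75,"y":0,"z":0,"twist":0},{"fingers":0.0,"x":0.75,"y":0,"z":0,"twist":0}]' 15; python3 -m creep '[{"fingers":0.0,"x":0.07,"y":0.03,"z":0,"twist":0},{"fingers":0.0,"x":0.14,"y":0.05,"z":0,"twist":0},{"fingers":0.0,"x":0.14,"y":0.05,"z":0,"twist":0}]' 15
```

```text
time: 22.18
position: [0.6543, 0.1691, 0.1338]
tool_rot: [1.241, 1.189, -1.244]
ft_force: [0.2, 0.3, 0.0]
grip_width: 0.004
time: 22.43
position: [0.657, 0.1692, 0.1293]
tool_rot: [1.242, 1.188, -1.243]
ft_force: [-0.1, -0.1, 0.6]
grip_width: 0.006
```

```bash
python3 -m creep '[{"fingers":0.0,"x":0.06,"y":0.01,"z":0,"twist":0},{"fingers":0.0,"x":0.12,"y":0.02,"z":0,"twist":0},{"fingers":0.0,"x":0.12,"y":0.02,"z":0,"twist":0}]' 15; python3 -m creep '[{"fingers":0.0,"x":0.06,"y":0.02,"z":0,"twist":0},{"fingers":0.0,"x":0.12,"y":0.03,"z":0,"twist":0},{"fingers":0.0,"x":0.12,"y":0.03,"z":0,"twist":0}]' 15;  python3 look.py side 205 195 295 275 8 d7
```

```text
time: 22.68
position: [0.6581, 0.1693, 0.1249]
tool_rot: [1.243, 1.187, -1.242]
ft_force: [-0.4, -0.3, 0.4]
grip_width: 0.003
time: 22.93
position: [0.6604, 0.1692, 0.1212]
tool_rot: [1.244, 1.185, -1.24]
ft_force: [2.9, -1.0, 2.7]
grip_width: 0.006
t 22.93 p [660.4 169.2 121.2] F [ 2.9 -1.   2.7] T [ 0.01 -0.43 -0.01] g 0.5 yawz 177.4 xax [ 0.003  0.    -1.   ]
```

View pics/d7.png

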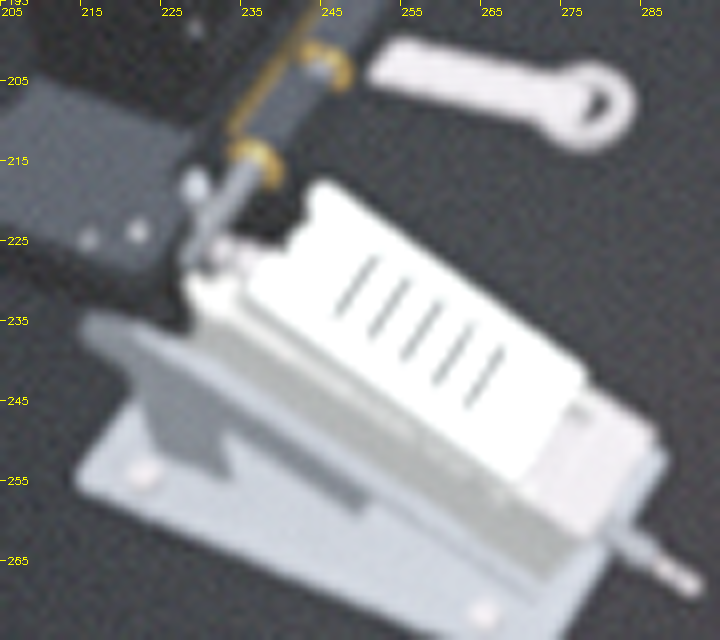

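```bash
python3 -m creep '[{"fingers":0.0,"x":0.05,"y":0.0,"z":0,"twist":0},{"fingers":0.0,"x":0.1,"y":0.0,"z":0,"twist":0},{"fingers":0.0,"x":0.1,"y":0.0,"z":0,"twist":0}]' 15; python3 -m creep '[{"fingers":0.0,"x":0.05,"y":0.01,"z":0,"twist":0},{"fingers":0.0,"x":0.1,"y":0.02,"z":0,"twist":0},{"fingers":0.0,"x":0.1,"y":0.02,"z":0,"twist":0}]' 15;  python3 look.py side 205 195 295 275 8 d8
```

```text
time: 23.23
position: [0.6578, 0.1692, 0.1149]
tool_rot: [1.24, 1.189, -1.244]
ft_force: [-0.6, 0.9, -0.5]
grip_width: 0.006
time: 23.48
position: [0.6574, 0.1693, 0.1118]
tool_rot: [1.238, 1.191, -1.246]
ft_force: [-6.2, -0.7, 4.5]
grip_width: 0.006
t 23.48 p [657.4 169.3 111.8] F [-6.2 -0.7  4.5] T [-0.22  1.43 -0.  ] g 0.5 yawz 177.5 xax [-0.005 -0.001 -1.   ]
```

View pics/d8.png

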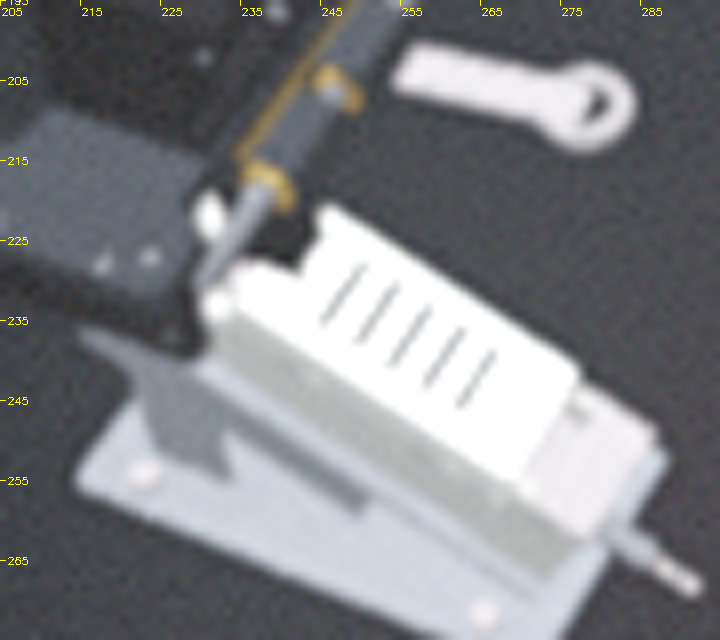

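```bash
python3 -m creep '[{"fingers":0.0,"x":0.05,"y":0.03,"z":0,"twist":0},{"fingers":0.0,"x":0.1,"y":0.06,"z":0,"twist":0},{"fingers":0.0,"x":0.1,"y":0.06,"z":0,"twist":0}]' 15; python3 -m creep '[{"fingers":0.0,"x":0.06,"y":0.02,"z":0,"twist":0},{"fingers":0.0,"x":0.12,"y":0.02,"z":0,"twist":0},{"fingers":0.0,"x":0.12,"y":0.02,"z":0,"twist":0}]' 15
```

```text
time: 23.78
position: [0.6578, 0.1694, 0.1111]
tool_rot: [1.235, 1.192, -1.249]
ft_force: [-17.0, -4.2, 22.7]
grip_width: 0.004
time: 24.03
position: [0.658, 0.1694, 0.1106]
tool_rot: [1.234, 1.191, -1.25]
ft_force: [-26.4, -6.9, 41.0]
grip_width: 0.009
```

```bash
python3 -m creep '[{"fingers":0.0,"x":-0.6,"y":-0.05,"z":0,"twist":0},{"fingers":0.0,"x":-1.5,"y":-0.05,"z":0,"twist":0},{"fingers":0.0,"x":-2.5,"y":-0.6,"z":0,"twist":0},{"fingers":0.0,"x":-3,"y":-1.5,"z":0,"twist":0},{"fingers":0.0,"x":-3,"y":-2.5,"z":-0.5,"twist":0},{"fingers":0.0,"x":-3,"y":-3.5,"z":-1.2,"twist":0},{"fingers":0.0,"x":-3,"y":-4.5,"z":-2,"twist":0},{"fingers":0.0,"x":-3,"y":-4.7,"z":-2.9,"twist":0},{"fingers":0.0,"x":-3,"y":-4.7,"z":-3.8,"twist":0},{"fingers":0.0,"x":-3,"y":-4.7,"z":-3.8,"twist":0}]' 15; python3 look.py side 205 100 345 275 4 e0; python3 look.py side 205 195 295 275 8 e1; python3 look.py top 235 95 415 205 4 e2; python3 look.py top 0 0 640 400 1 e3
```

```text
time: 24.87
position: [0.4776, 0.3375, 0.2239]
tool_rot: [1.238, 1.197, -1.232]
ft_force: [-0.5, 0.1, -0.1]
grip_width: 0.004
t 24.87 p [477.6 337.5 223.9] F [-0.5  0.1 -0.1] T [0.05 0.13 0.01] g 0.3 yawz 178.0 xax [-0.     0.005 -1.   ]
t 24.92 p [478.7 335.8 223.5] F [0.3 0.3 0.4] T [0.15 0.05 0.01] g 0.2 yawz 178.0 xax [-0.001  0.004 -1.   ]
t 24.97 p [480.3 332.4 223.1] F [-0.2  0.5 -0.4] T [ 0.03 -0.    0.03] g 0.4 yawz 177.8 xax [-0.001  0.001 -1.   ]
t 25.02 p [481.6 329.8 222.8] F [ 1.5 -0.1 -0.3] T [ 0.02  0.02 -0.02] g 0.6 yawz 177.5 xax [-0.001 -0.001 -1.   ]
```

View pics/e1.png

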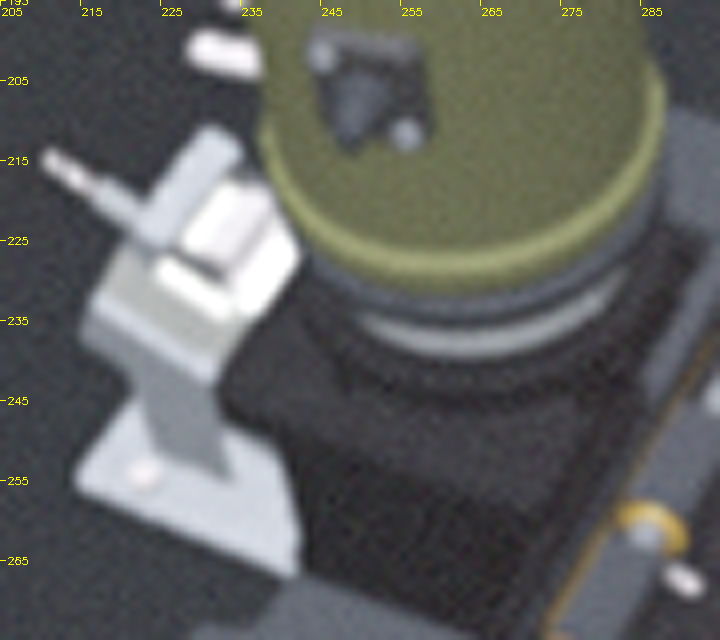

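View pics/e2.png

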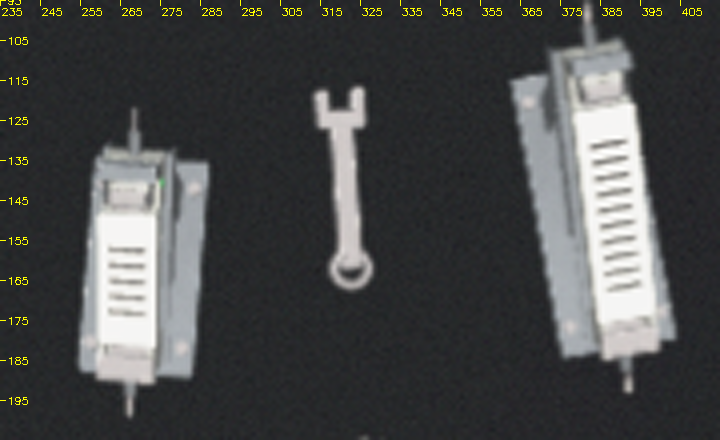

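View pics/e3.png

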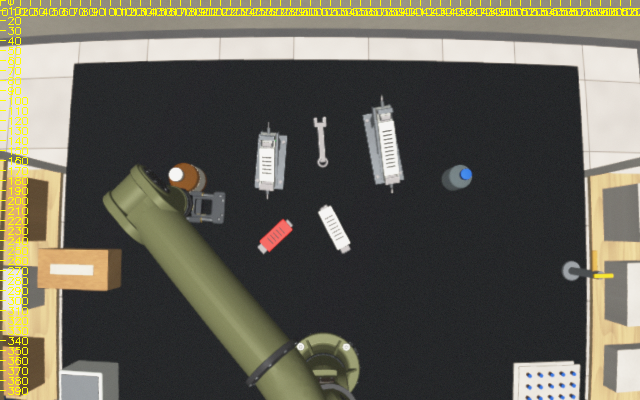

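```bash
python3 -m creep '[{"fingers":0.0,"x":0,"y":0,"z":1,"twist":0},{"fingers":0.0,"x":0,"y":0,"z":2,"twist":0},{"fingers":0.0,"x":0,"y":0,"z":3,"twist":0},{"fingers":0.0,"x":0,"y":0,"z":4,"twist":0},{"fingers":0.0,"x":0,"y":0,"z":5,"twist":0},{"fingers":0.0,"x":0,"y":0,"z":6,"twist":0},{"fingers":0.0,"x":0,"y":0,"z":7,"twist":0},{"fingers":0.0,"x":0,"y":0,"z":8,"twist":0},{"fingers":0.0,"x":0,"y":0,"z":9,"twist":0},{"fingers":0.0,"x":0,"y":0,"z":9.5,"twist":0},{"fingers":0.0,"x":0,"y":0,"z":9.5,"twist":0}]' 15; python3 look.py side 205 195 295 275 8 f1; cp last_side.npz f_side.npz; python3 look.py side 240 100 340 175 8 f2; python3 - <<'E'
from cvov import *
for w,i,bx,nm in(('s',0,(205,195,295,275),'f1o'),('l',4,(240,100,340,175),'f2o')):
    Rh,t=hT(v[i:i+4]); draw("side",w,(Rh,t+Rh@np.array([0,0,.009])),*bx,8,nm,"last_side.npz")
E
```

```text
time: 25.98
position: [0.4636, -0.0588, 0.2231]
tool_rot: [1.25, 1.18, -1.254]
ft_force: [0.0, 0.1, -0.8]
grip_width: 0.004
t 25.98 p [463.6 -58.8 223.1] F [ 0.   0.1 -0.8] T [-0.01  0.02 -0.05] g 0.4 yawz 176.6 xax [-0.001 -0.002 -1.   ]
t 26.03 p [464.  -55.2 223.1] F [ 0.4  0.4 -0.2] T [ 0.04 -0.01 -0.04] g 0.4 yawz 176.9 xax [-0.001 -0.    -1.   ]
```

View pics/f1.png

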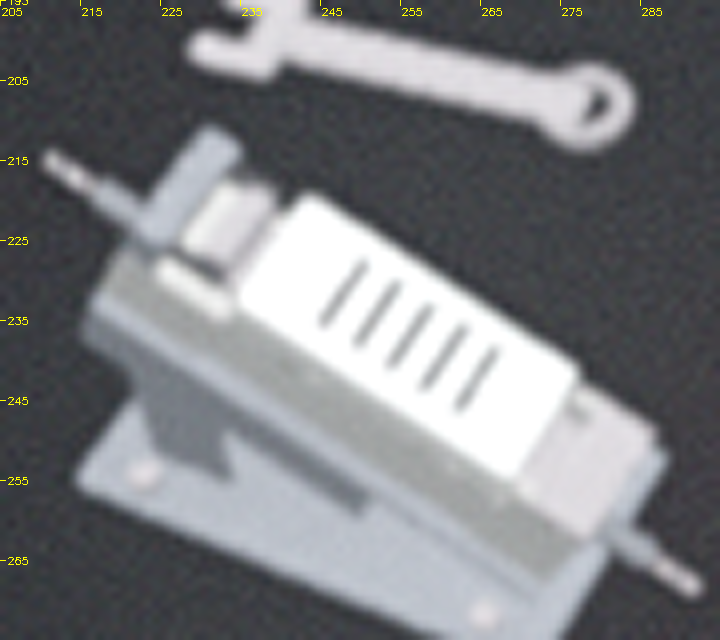

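View pics/f1o.png

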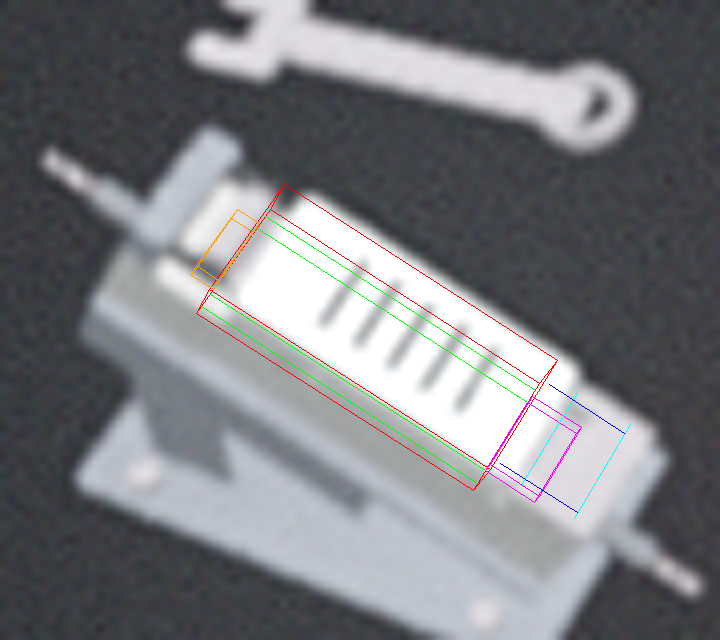

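View pics/f2o.png

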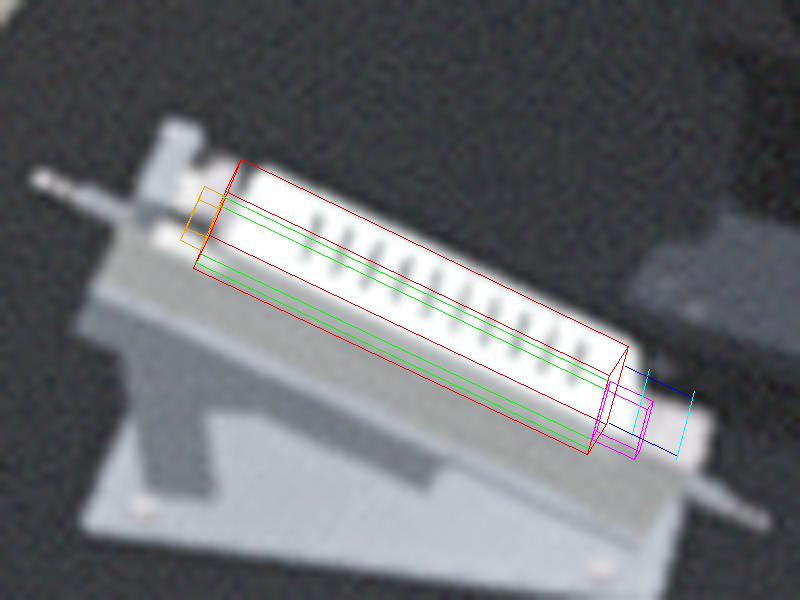

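```bash
python3 look.py top 245 125 295 200 8 g1; python3 - <<'E'
from cvov import *
for w,i,bx,nm in(('s',0,(245,125,295,200),'g1o'),('l',4,(355,95,405,195),'g2o')):
    Rh,t=hT(v[i:i+4]); draw("top",w,(Rh,t+Rh@np.array([0,0,.009])),*bx,6,nm,"last_top.npz",heater=False)
a=cv2.imread("pics/g1o.png");b=cv2.imread("pics/g2o.png"); o=np.zeros((600,600,3),np.uint8); o[:450,:300]=a;o[:600,300:]=b; cv2.imwrite("pics/go.png",o)
W=__import__('h').cloud(dict(np.load("last_top.npz")))
for w,i,h in(('s',0,50),('l',4,80)):
    Rh,t=hT(v[i:i+4]); Q=(W-t)@Rh*1e3; m=(abs(Q[...,0])<h-6)&(abs(Q[...,1])<17)&(abs(Q[...,2]-18)<15); q=Q[m]
    c=np.linalg.lstsq(np.c_[q[:,0],q[:,1],np.ones(len(q))],q[:,2],rcond=None)[0]; print(w,len(q),"slope",c[:2].round(4),"height",c[2].round(1))
E
python3 - <<'E'
import numpy as np
a=np.load('top0.npz')['pixels'].astype(int); b=np.load('last_top.npz')['pixels'].astype(int)
for n,(x0,x1,y0,y1) in dict(spare=(315,355,203,256),spanner=(310,332,112,170),amber=(165,210,158,198),clear=(440,476,162,194)).items(): print(n,abs(a-b)[y0:y1,x0:x1].mean().round(1),abs(a-b)[y0:y1,x0:x1].max())
E
```

```text
t 26.08 p [464.4 -52.6 223.2] F [0.1 0.2 0.4] T [ 0.1  -0.02  0.04] g 0.1 yawz 177.1 xax [-0.  0. -1.]
s 333 slope [0.0083 0.0093] height 19.1
l 566 slope [-0.0038 -0.0037] height 19.9
spare 75.2 194
spanner 1.9 11
amber 1.8 13
clear 1.8 11
```

View pics/go.png

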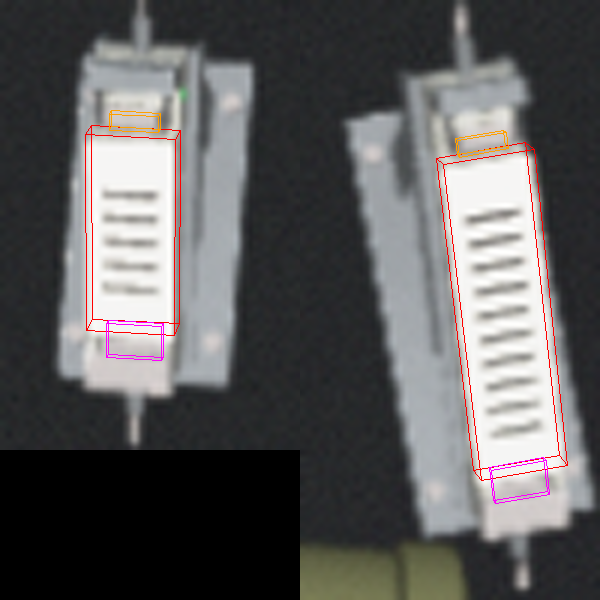

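```bash
python3 - <<'E'
import cv2,numpy as np
a=cv2.imread('pics/top0.png').astype(int); b=cv2.imread('pics/e3.png').astype(int)
print(abs(a-b)[203:256,315:355].mean(),abs(a-b)[203:256,315:355].max())
from h import *
st(); print(workorder.close_job())
E
```

```text
1.6525157232704402 12
t 26.13 p [464.6 -51.  223.3] F [0.1 0.4 0.4] T [ 0.08  0.04 -0.01] g 0.9 yawz 177.3 xax [-0.  0. -1.]
the job is handed in; nothing more can be done
None
```

Both covers are fitted, the long one on the long heater and the short one on the short heater, and I handed the job in at about 26 s of the 64 s. I tilted each cover in the grip against the bench, slid its tongue under the keeper bar until it met the back wall (about 8 N), and pressed the lip under the roller with closed fingers.

**Last checks**
- **Fit:** The top-camera overlay agrees with both home poses. Depth puts the tops within 0.01 rad of the slope, at 19.1 mm (short) and 19.9 mm (long) above the rim. The expected height is 18 mm, and the depth reads about 1.5 mm high.
- **Bystanders:** The spare cover, spanner and both bottles show no change in the top picture from the start.
- **Forces:** The highest force I read was about 50 N in total, on the last confirming press on the short cover. This is below the 110 N and 120 N limits, but I read it only between steps.

**What disagreed**
- **Side camera:** The side-camera overlay was off by about 2 to 3 pixels (roughly 6 mm) in the same way on both covers. I took this as an error in my fit of that camera, because the stops at the back walls and the top camera agreed to about 1 mm.
- **Light contacts:** On the first descent each cover met about 3 to 5 N pushing it back down the slope, probably the lip against the catch at the high end. I backed off and came in lower down the slope both times.

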